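# Free a border tile from the lining board and set it drying

## Robot

A 6-joint arm with a two-finger parallel gripper is mounted at the origin on the work surface. World frame = base frame: x ahead of the robot, y to its left, z up, the work surface at z = 0. Lengths are in m, angles in rad, forces in N, time in s.
With the tool pointing down it reaches from about 0.375 to 0.975 m from the base axis. Payload 3.8 kg.
Tool frame: the origin (TCP) lies on the mounting face of the last link; the fingertips stand 173 mm ahead of it and the grasp point (between the pads) lies 155 mm ahead of it (bot.hold_point_z is the distance from the TCP to the grasp point, in m); z points along the fingers, y is the line along which they close (so a half turn about z gives the same grasp; the last joint's range is limited). The gripper opens to 85 mm and grips with 20 to 120 N. Pads are 22 mm wide; open, the fingers measure 114 mm over their backs; the gripper's body (76 mm by 85 mm) begins 54 mm behind the grasp point. The pads swing forward as they close: fully open they stand 13 mm farther back than shut.
Start: joints at [1.276, 0.264, 1.604, -0, 1.274, -0.037], TCP at [0.172, 0.653, 0.405] pointing down, gripper open.
Joint ranges: [-2.63, 2.63], [-0.94, 2.18], [0.31, 2.57], [-1.31, 4.45], [0, 2.66], [-2.55, 2.55]. Speed limits (rad/s): [2.57, 2.57, 3.14, 3.14, 3.14, 3.14].

## Interface

Orientations are given as a rotation vector (axis times angle).
In Python, from workcell import bot, optics gives the robot as it stands.
- The arm moves only by the shell command python3 -m jog 'ROWS' [OPENING] [FORCE]. ROWS is JSON, a list of rows, each an object of numbers: "dx", "dy", "dz": the shift along the tool's x, y, z in mm; "ax", "ay", "az": the turn, a rotation vector about the tool's x, y, z in degrees. A call has 1 to 20 rows; each row shifts and turns the commanded pose from where the row before left it, along the tool's axes as they then stand; what a row does not reach is not made up. A row lasts 1/12 s, in which the tool goes at most 41.7 mm and 7.16 degrees, less where a joint would pass 70% of its speed; a pose out of reach is approached as far as the arm can. A call with a gripper value outside its range is refused whole. OPENING is the opening, from 0 (shut) to 1 (fully open), set as the call begins (- or left out, the last holds). The fingers move at their own pace and stop on an object; FORCE is the grip in N (left out, the last holds). Time passes only in rows, so rows that do not move let the fingers close. It gives the time, the measured TCP pose, the force, the opening and the grip force at its end, in the units of the state.
- bot.read_state(): the state, without advancing time (a new reading comes with each control period).
- optics.read_camera(name): name is "scene" or "top"; returns a dict with "img" (480x640x3 uint8, red, green, blue), "vertical_fov" (degrees; the focal length in pixels is half the picture's height over the tangent of half this angle, whatever the lens; pixels are square), "cx", "cy" (the principal point, pixels), "k1" (the pictures are not rectified: a ray, as slopes to the right and down, at radius r is drawn at 1 + k1 r^2 times it, then the intrinsics apply), "R" (3x3) and "t" (3): a world point X has camera coordinates R X + t. Camera axes: x right, y down, z forward; pixel columns grow to the right and rows downward; lengths in m; the calibration is good to about 2 mm. A picture is of the moment at which its call begins. There is no depth.
- bot.finish_job(): hands the job in; it is judged then, once.
The state is a dict: "time": time; "q": joint angles; "joint_vel": joint speeds; "joint_torque": joint torques, N m; "tool_pos": TCP position; "tcp_rot": TCP orientation; "wrist_force": force on the tool from outside, world axes, zero at the start; "torque": the same for the moment, N m; "width": opening from 0.0 (shut) to 1.0 (fully open); "grip_force": force on a finger pad.
Only numpy, scipy, OpenCV 4.12 (cv2) and the standard library are available. Lean on these libraries where they do the work, as an engineer would, in place of code of your own. Each camera call takes 0.05 s, during which the arm holds its last target. There are 200 camera calls.

## Task

The blue relief border tile on the sloping lining board is finished. Swing its hold-down bar well up and leave it up for the next tile, draw the tile out endwise along its guides, and lay it down softly, face up, on the perforated drying deck in the clear space in front of the green tile, wholly on the deck, square with the green tile and not touching it. Turn the fan selector by the short way round, through the side nearest the robot, so that its white pointer aims at the green magnet; leave everything else where it is.

Things in the scene. Friction and masses are not known exactly. Their poses are not given: they have to be found in the camera images.
- board_bed: Fixed wooden bed, 127 x 135 mm (y -105 to 22, x -50 to 85), rising 30 deg away from the robot and to the left. Origin on its surface, 90 mm up. x up the slope, y along the tile channel to its open end (left, robotward), z off the bed. Channel: x -32 to 32 mm between guides 17 mm high; brass lips reach in to x = -24 and 24, underside at z 13 mm, so the tile only slides along y. Stop at y -97.
- channel_exit (a point): Middle of the channel's open end on the bed surface (x 0, y +22 mm of board_bed, same axes). Bed, guides and lips end here; beyond is free air down to the table. The tile's tail is clear of the guides once its middle is 95 mm past this point, i.e. after sliding about 117 mm; then it can be lifted.
- border_tile: White tile with two blue relief panels, 190 (y) x 60 (x) x 10 mm, 220 to 350 g; origin at its underside's centre, z out of the face. The panels, 5 mm proud, lie 22 to 84 mm from the middle along y, |x| under 18. At the start its axes are board_bed's, origin near x -2, y 0 to 4 mm; its +y end sticks out of the guides by 73 to 77 mm: grip it there across its width, tool square to the slope.
- hold_bar (a joint): Hold-down bar's hinge, rad: 0 closed, growing as the free end lifts, stop at 1.3. Stiff: stays where left; about 4 N at the grip lifts it. Closed, its rubber shoe (28 mm along y) sits in the tile's plain middle band between the panels, so the tile cannot slide. Axis: board_bed's y, at x 64, z 22 mm there.
- bar_grip (a point): Middle of the red grip at the bar's free, lower end: a block 58 mm long in line with the bar, 22 mm wide along the hinge axis, 16 mm thick, free at both sides and below. Closed: x -81, y 0, z 25 mm of board_bed. Turns with the bar; axes as board_bed's when closed (x towards the hinge). The bar is 28 mm wide.
- bar_hinge (a point): Middle of the bar's hinge axis, 145 mm from bar_grip along the bar; turns with the bar, which is steel-pinned between two small brackets.
- dryer: Air-drying deck: white flat box 200 (x) x 380 (y) mm, top 50 mm over the table, fixed; origin on the table under its middle. Its right part (y -190 to 70) is the slotted steel deck, its left part the grey panel with the black selector on it, axis at x 0, y 130 mm.
- deck_mid (a point): Middle of the steel deck's flat, rimless top (194 x 260 mm); axes as the dryer: x away from the robot, y along the deck to the left. The clear space is the robot-side half, negative x.
- dry_tile: Loose tile of the same make with green panels, lying on the far half of the deck, its long side (y) along the deck, its middle 50 to 60 mm beyond deck_mid in x. Origin at its underside's centre. Not to be shifted.
- selector (a joint): Fan selector, rad, endless (no stops), growing counterclockwise seen from above. It is the pointer's direction measured from the dryer's +x: 3.14 points to the robot side. Starts between 2.49 and 3.79. Friction 0.05 N m, stays where left. The dial's red sector lies around angle 0, at the far side.
- selector_grip (a point): On the selector's axis, 28 mm above the grey panel: where to grip. Black bar 62 mm long (27 mm behind the axis to 35 ahead), 16 mm wide, 8 to 38 mm above the panel, on a 60 mm round skirt 8 mm high. x points along the white pointer line.
- selector_aim (a point): The point the pointer aims at: 45 mm from the selector's axis, at panel height; it should come over the green magnet.
- magnet_green: Green magnet, a disc 16 mm across, 6 mm high, fixed on the grey panel 45 mm from the selector's axis, left or right of the robot-facing direction by 1.30 rad: pointer angle 1.84 or 4.44 rad. Origin under its centre.
- magnet_red: Orange magnet of the same size at the other of the two places; fixed, not the target.
- jar_blue: Bystander: paint jar with blue cap, 54 mm across, 60 mm high, between board and deck, a little behind them; origin under its centre.
- jar_ochre: Bystander: paint jar with yellow cap, 60 mm across, 75 mm high, right of the board; origin under its centre.
- figurine: Bystander: white porcelain lady 165 mm high, foot 72 mm across, behind board and deck; origin under its centre.
- brush_pot: Bystander: clear pot of brushes, 72 mm across, about 225 mm high with its brushes, right of the board; origin under its centre.
- palette_knife: Bystander: palette knife 200 mm long lying on the table behind the board; origin under its middle.
- rinse_tub: Bystander: clear plastic tub 130 x 170 x 70 mm, right of the board; origin under its centre.
Not all that is in view belongs to the job. What is shaped like the border_tile but pink is not meant.

How it is judged:
On the way, in this order (a step that is already met when the one before it is completed fails the run):
1. the hold-down bar is swung well up (past 0.5 rad) (value of joint hold_bar above 0.5 rad), for 0.2 s.
2. the tile is drawn along the guides, still between them, until its tail is about to leave them (y of border_tile in the frame of board_bed above 0.1 m and z of border_tile in the frame of board_bed below 0.03 m).
3. the tile lies face up on the deck in front of the green tile, let go (x of border_tile in the frame of deck_mid between -0.073 and -0.008 m and y of border_tile in the frame of deck_mid between -0.04 and 0.04 m and z of border_tile in the frame of deck_mid between -0.004 and 0.005 m and angle between border_tile's own z axis and vertical below 0.06 rad and angle between the y axis of border_tile and the y axis of dryer, either way round below 0.21 rad and contact force between the fingers and border_tile below 0.1 N), for 0.2 s.
At the end, for the whole second after the job is handed in: Blue tile let go, at rest, face up on the deck before the green tile, untouching: middle 8-73 mm robotward of deck_mid, within 40 mm of it along y, square to 12 degrees; bar open over 0.45 rad; pointer within 8 mm of the green magnet; green tile within 10 mm, others 25 mm, of their starts (all of step 3 and linear speed of border_tile below 0.01 m/s and contact force between border_tile and dry_tile below 0.02 N and value of joint hold_bar above 0.45 rad and horizontal distance between selector_aim and magnet_green below 0.008 m and distance of each of jar_blue, jar_ochre, figurine, brush_pot, palette_knife, rinse_tub from where it was at the start of the episode below 0.025 m and distance of dry_tile from where it was at the start of the episode below 0.01 m).
It fails at once if the selector is taken round the long way, through the red sector at its far side (value of joint selector below 0.9 rad or value of joint selector above 5.38 rad).
It fails at once if the tile is dropped from more than about a centimetre, or slammed on the deck (over 120 N) ((contact force between the fingers and border_tile below 0.1 N and linear speed of border_tile above 0.45 m/s) or contact force between border_tile and dryer above 120 N).
It fails at once if the tile falls to the table (height (world z) of border_tile below 0.035 m).
It fails at once if the tile knocks the green tile (contact force between border_tile and dry_tile above 1 N).
It fails at once if a bystander is knocked away (distance of any of dry_tile, jar_blue, jar_ochre, figurine, brush_pot, palette_knife, rinse_tub from where it was at the start of the episode above 0.04 m).
It also fails if it takes over 72 s, if anything falls off the work surface, if the arm or the gripper's body presses on something with over 40 N, if the wrist force passes 120 N, or if a joint passes its speed limit or range.

## Working session

There is one attempt and no reset: what is moved stays moved. The work goes in short steps, Python scripts to look and compute and a shell command to move; the robot and the scene stay as the last step left them, time stands still between calls to the robot, and variables do not carry over. Pictures are saved under pics/ and viewed, at most 11 in all, crops included, and the job is handed in when it is done.

```bash
ls; mkdir -p pics; python3 - <<'E'
from workcell import bot, optics
import cv2,numpy as np
print(bot.read_state())
for n in("scene","top"):
    c=optics.read_camera(n); cv2.imwrite(f"pics/{n}0.png",c["img"][:,:,::-1])
    np.savez(f"{n}0.npz",**c)
    print(n,{k:v for k,v in c.items() if k!="img"})
E
```

```text
pics
{'time': 0.0, 'q': array([ 1.27609712e+00,  2.64758375e-01,  1.60541190e+00,  5.77551679e-06,
        1.27367715e+00, -3.68906699e-02]), 'joint_vel': array([ 0.00121141,  0.00069857,  0.00046348,  0.000391  ,  0.00125537,
       -0.00104351]), 'joint_torque': array([ 1.00832767e-03, -5.15093815e+01, -3.67323625e+01, -6.44406555e-05,
        1.28083443e-02,  1.34170281e-05]), 'tool_pos': array([0.17199193, 0.65235639, 0.40333759]), 'tcp_rot': array([-0.403798  , -3.11515124,  0.00349138]), 'wrist_force': array([ 0.99294811,  0.21954926, -1.01724389]), 'torque': array([-0.01989806, -0.01603535,  0.05880226]), 'grip_force': 0.0, 'width': 1.0006903096006587}
scene {'vertical_fov': 56.80151816614914, 'cx': 317.615773821109, 'cy': 240.71686340986415, 'k1': -0.026619045900162622, 'R': array([[-0.4877657 ,  0.87269548, -0.02207302],
       [ 0.63713707,  0.33859506, -0.69239421],
       [-0.59677548, -0.35178969, -0.7211817 ]]), 't': array([ 0.34926968, -0.25243726,  1.53259645])}
top {'vertical_fov': 51.822208312634906, 'cx': 321.6912017030791, 'cy': 247.6703532152472, 'k1': -0.13771052146932375, 'R': array([[ 0.01089712, -0.99992689, -0.0052408 ],
       [-0.99040349, -0.0100709 , -0.13783871],
       [ 0.13777585,  0.00669255, -0.99044082]]), 't': array([-0.09425272,  0.57694973,  1.58813711])}
```

View pics/scene0.png

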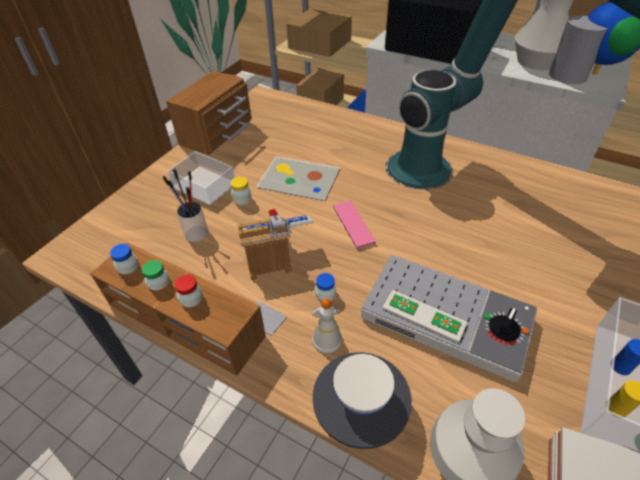

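View pics/top0.png

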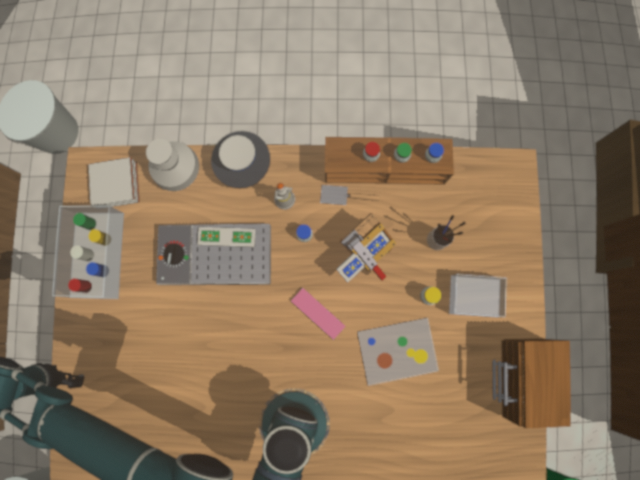

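The scene view shows the board at (270,240), the deck at (450,315) and the dial at (505,325). In the top view the board is at (365,250), with the red grip at (378,272), and the deck is at (212,253) with the dial at (173,253). I'll zoom in and extract the colour blobs.

```bash
cat > h.py <<'E'
import cv2,numpy as np
from scipy.spatial.transform import Rotation as Rn
def K(c):
    f=240/np.tan(np.radians(c["vertical_fov"])/2); return np.array([[f,0,c["cx"]],[0,f,c["cy"]],[0,0,1.]]),np.array([float(c["k1"]),0,0,0])
def ray(c,uv):
    k,d=K(c); s=cv2.undistortPoints(np.array([[uv]],float),k,d)[0,0]
    R=np.array(c["R"]); return -R.T@c["t"], R.T@np.array([s[0],s[1],1])
def onz(c,uv,z):
    o,d=ray(c,uv); return o+d*(z-o[2])/d[2]
def proj(c,X):
    k,d=K(c); return cv2.projectPoints(np.atleast_2d(X).astype(float),cv2.Rodrigues(np.array(c["R"]))[0],np.array(c["t"],float),k,d)[0][:,0]
def tri(*cu):
    A=0;b=0
    for c,uv in cu:
        o,d=ray(c,uv); d=d/np.linalg.norm(d); P=np.eye(3)-np.outer(d,d); A=A+P; b=b+P@o
    return np.linalg.solve(A,b)
def blobs(img,lo,hi,box,amin=6):
    x0,y0,x1,y1=box; h=cv2.cvtColor(np.ascontiguousarray(img[y0:y1,x0:x1]),cv2.COLOR_RGB2HSV)
    m=cv2.inRange(h,np.array(lo),np.array(hi)); n,l,s,ce=cv2.connectedComponentsWithStats(m)
    return [(tuple(np.round(ce[i]+[x0,y0],2)),int(s[i,4]),tuple(s[i,:4]+[x0,y0,0,0])) for i in range(1,n) if s[i,4]>=amin]
def frame(o,yaw):   # board frame: yaw = world azimuth of board y (horizontal)
    y=np.array([np.cos(yaw),np.sin(yaw),0]); h=np.array([y[1],-y[0],0]); x=h*np.cos(np.pi/6)+np.array([0,0,.5])
    return np.column_stack([x,y,np.cross(x,y)])
E
python3 - <<'E'
from h import *
T=np.load("top0.npz");S=np.load("scene0.npz")
f=lambda c,b,s:cv2.resize(c["img"][b[1]:b[3],b[0]:b[2],::-1],s,interpolation=cv2.INTER_CUBIC)
a=f(T,(325,210,405,290),(400,300*400//300)); 
a=f(T,(325,215,405,290),(400,375)); b=f(S,(230,195,330,289),(400,375))
c=f(T,(150,220,230,265),(400,225)); d=f(S,(470,290,550,335),(400,225))
cv2.imwrite("pics/m1.png",np.vstack([np.hstack([a,b]),np.hstack([c,d])]))
for n,c,bb,bd in(("T",T,(325,215,405,290),(150,218,275,290)),("S",S,(230,195,330,289),(360,255,550,385))):
    im=c["img"]
    print(n,"blue",blobs(im,(105,120,60),(130,255,255),bb))
    print(n,"red",blobs(im,(0,130,80),(5,255,255),bb),blobs(im,(172,130,80),(180,255,255),bb))
    print(n,"green",blobs(im,(40,90,50),(85,255,255),bd))
    print(n,"orange",blobs(im,(0,120,80),(18,255,255),bd))
    print(n,"white",blobs(im,(0,0,200),(180,40,255),bd))
E
```

```text
T blue [((np.float64(379.0), np.float64(238.42)), 12, (np.int64(377), np.int64(237), np.int64(5), np.int64(4))), ((np.float64(382.29), np.float64(243.0)), 7, (np.int64(381), np.int64(242), np.int64(4), np.int64(3))), ((np.float64(370.64), np.float64(245.93)), 14, (np.int64(369), np.int64(244), np.int64(4), np.int64(5))), ((np.float64(374.67), np.float64(250.44)), 9, (np.int64(373), np.int64(249), np.int64(4), np.int64(4))), ((np.float64(354.5), np.float64(260.83)), 12, (np.int64(353), np.int64(259), np.int64(4), np.int64(5))), ((np.float64(346.23), np.float64(269.08)), 13, (np.int64(344), np.int64(267), np.int64(5), np.int64(5))), ((np.float64(350.0), np.float64(273.29)), 7, (np.int64(349), np.int64(272), np.int64(3), np.int64(4)))]
T red [((np.float64(378.74), np.float64(272.0)), 72, (np.int64(373), np.int64(266), np.int64(12), np.int64(13)))] []
T green [((np.float64(204.04), np.float64(235.67)), 27, (np.int64(202), np.int64(232), np.int64(5), np.int64(8))), ((np.float64(215.08), np.float64(235.95)), 37, (np.int64(213), np.int64(232), np.int64(6), np.int64(9))), ((np.float64(235.7)
[... 2320 characters left out ...]
4(504), np.int64(341), np.int64(4), np.int64(4))), ((np.float64(510.12), np.float64(342.88)), 8, (np.int64(509), np.int64(342), np.int64(3), np.int64(3))), ((np.float64(514.62), np.float64(342.25)), 8, (np.int64(513), np.int64(341), np.int64(4), np.int64(3)))]
S white [((np.float64(424.72), np.float64(315.85)), 629, (np.int64(384), np.int64(291), np.int64(82), np.int64(49))), ((np.float64(401.75), np.float64(294.75)), 12, (np.int64(397), np.int64(293), np.int64(11), np.int64(5))), ((np.float64(511.77), np.float64(312.69)), 13, (np.int64(510), np.int64(309), np.int64(4), np.int64(8))), ((np.float64(373.77), np.float64(371.53)), 804, (np.int64(360), np.int64(355), np.int64(33), np.int64(30)))]
```

View pics/m1.png

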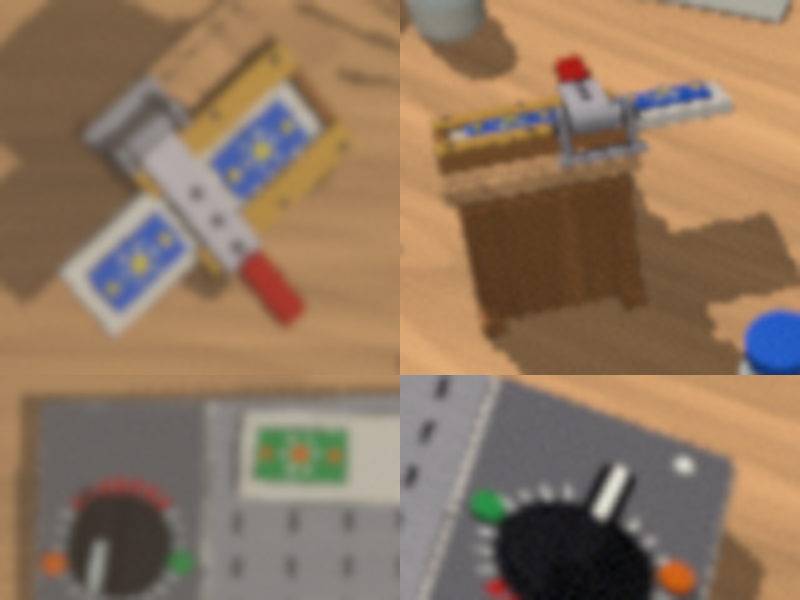

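The crops show the lining board, with its hinge at top-view (347,238). The tile's free end has corners at (337.4,269) and (347.4,282). The green magnet is on the right (−y) side of the dial at (186,257), so the target angle is 4.44 rad. The pointer runs from about (170,253) to (169.4,264), roughly robotward.

```bash
python3 - <<'E'
from h import *
from scipy.optimize import least_squares
T=np.load("top0.npz");S=np.load("scene0.npz")
im=np.ascontiguousarray(T["img"])
h=cv2.cvtColor(im,cv2.COLOR_RGB2HSV); 
m=cv2.inRange(h,np.array((100,80,50)),np.array((135,255,255)))
def rect(box,mm):
    k=np.zeros_like(mm); x0,y0,x1,y1=box; k[y0:y1,x0:x1]=mm[y0:y1,x0:x1]
    return cv2.minAreaRect(cv2.findNonZero(k))
# split by line: panels lower-left / upper-right
r1=rect((335,252,364,282),m); r2=rect((364,225,395,258),m); print(r1,r2)
rg=(378.74,272.0)
def board(p,P): return np.array([p[0],p[1],.09])+P@frame(None,p[2]).T
def res(p):
    t=p[3]; P=np.array([[-.002,t+.053,.015],[-.002,t-.053,.015],[-.081,0,.033],[-.032,t+.095,.01],[.028,t+.095,.01]])
    uv=proj(T,board(p,P)); return np.r_[((uv-np.array([r1[0],r2[0],rg,(347.4,282),(337.4,269)]))*np.array([[1],[1],[1],[.6],[.6]])).ravel(),(p[3]-.002)*500]
o0=onz(T,(365,250),.1)
s=least_squares(res,[o0[0],o0[1],2.3,.002]); p=s.x; print("board",p,np.degrees(p[2]),s.fun.round(2))
t=p[3]
print("scene check",proj(S,board(p,np.array([[-.002,t+.053,.015],[-.002,t-.053,.015],[-.081,0,.033]]))).round(1))
for n,q in(("exit",[0,.022,0]),("grip",[-.081,0,.025]),("hinge",[.064,0,.022]),("tileend",[-.002,t+.095,0])): print(n,board(p,np.array([q]))[0].round(4))
mg=tri((T,(185.64,256.91)),(S,(487.23,315.97))); mo=tri((T,(160.28,257.39)),(S,(524.83,330.12)))
print("mag",mg,mo,np.linalg.norm(mg-mo), "top@56",onz(T,(185.64,256.91),.056),onz(T,(160.28,257.39),.056),"scene@56",onz(S,(487.23,315.97),.056),onz(S,(524.83,330.12),.056))
mh=cv2.inRange(h,np.array((40,70,40)),np.array((85,255,255)))
ga=rect((195,225,224,250),mh);gb=rect((226,225,260,250),mh); A=onz(T,ga[0],.065);B=onz(T,gb[0],.065)
A2=onz(S,(403.38,304.66),.065);B2=onz(S,(445.48,323.07),.065); print("green panels",A,B,B2,A2)
for c,b in((T,(160,248,180,270)),(S,(500,300,522,325))):
    w=blobs(c["img"],(0,0,120),(180,70,255),b,3); print(w)
for uv in((170,253.4),(169.4,264)): print("ptr T",onz(T,uv,.088))
for uv in((511,318),(514.4,308.6)): print("ptr S",onz(S,uv,.088))
for n,b in(("figurine",(283,200)),("jarblue",(303,232)),("fig2",(280,187))): print(n,onz(T,b,.06))
E
```

```text
((352.2500305175781, 266.7500305175781), (8.485280990600586, 17.677669525146484), 45.0) ((376.5000305175781, 244.50003051757812), (8.485280990600586, 18.384775161743164), 45.0)
board [ 5.54553977e-01 -2.17148207e-01  2.33569038e+00  1.53212441e-03] 133.82520122525378 [-0.44 -0.2  -0.56 -0.74  1.66  1.2  -0.23 -0.29 -0.83 -0.14 -0.23]
scene check [[294.8 218.7]
 [256.7 226.1]
 [271.1 210.6]]
exit [ 0.5393 -0.2013  0.09  ]
grip [ 0.4949 -0.2744  0.0712]
hinge [ 0.5866 -0.1864  0.1411]
tileend [ 0.4865 -0.1487  0.089 ]
mag [0.54051859 0.36153736 0.05261877] [0.5380313  0.44798015 0.05191132] 0.08648146525518416 top@56 [0.54036719 0.35943291 0.056     ] [0.53774488 0.44542611 0.056     ] scene@56 [0.54272154 0.36244236 0.056     ] [0.54081065 0.44847833 0.056     ]
green panels [0.61097989 0.28035895 0.065     ] [0.60858897 0.17417191 0.065     ] [0.61454554 0.28253017 0.065     ] [0.61183561 0.17800222 0.065     ]
[((np.float64(168.78), np.float64(258.7)), 23, (np.int64(167), np.int64(254), np.int64(4), np.int64(11)))]
[((np.float64(511.95), np.float64(312.42)), 40, (np.int64(509), np.int64(307), np.int64(7), np.int64(12))), ((np.float64(503.29), np.float64(313.0)), 7, (np.int64(502), np.int64(312), np.int64(3), np.int64(3))), ((np.float64(516.6), np.float64(319.2)), 5, (np.int64(516), np.int64(318), np.int64(2), np.int64(3))), ((np.float64(519.8), np.float64(322.6)), 5, (np.int64(519), np.int64(322), np.int64(3), np.int64(2)))]
ptr T [0.54745539 0.4027185  0.088     ]
ptr T [0.51292699 0.40292388 0.088     ]
ptr S [0.54843753 0.40962661 0.088     ]
ptr S [0.51870277 0.41069167 0.088     ]
figurine [0.73291729 0.0413541  0.06      ]
jarblue [ 0.62619624 -0.02662837  0.06      ]
fig2 [0.77716413 0.05240888 0.06      ]
```

Working numbers:
- **Selector:** axis ≈ (0.5525, 0.404), pointer ≈ 3.0 rad, target 4.44 rad.
- **Board:** origin (0.555, −0.217), with its y axis at azimuth 133.8°.

The selector is closest, so I'll do it first. I'll write a move calculator for that.

```bash
cat >> h.py <<'E'
def down(yaz):  # tool down, tool y azimuth in deg
    a=np.radians(yaz); y=np.array([np.cos(a),np.sin(a),0]); z=np.array([0,0,-1.]); return np.column_stack([np.cross(y,z),y,z])
def plan(gp,R):
    from workcell import bot
    s=bot.read_state(); C=Rn.from_rotvec(s["tcp_rot"]).as_matrix(); hz=bot.hold_point_z
    r=Rn.from_matrix(C.T@R).as_rotvec(degrees=True)
    d=R.T@(np.array(gp)-hz*R[:,2]-s["tool_pos"])*1000
    print("turn(deg) first",r.round(2),"then shift(mm)",d.round(1),"| q",s["q"].round(2),"grasp pt",(s["tool_pos"]+hz*C[:,2]).round(4),"F",s["wrist_force"].round(1),"w",round(float(s["width"]),3),"t",s["time"])
E
python3 -c "
from h import *
plan((.5525,.404,.18),down(82))"
```

```text
turn(deg) first [-0.12 -0.01 -6.77] then shift(mm) [-411.4 -193.    68.8] | q [ 1.28  0.26  1.61 -0.    1.27 -0.04] grasp pt [0.1719 0.6521 0.2488] F [-0.7  0.3  0.5] w 0.999 t 0.1
```

```bash
python3 -m jog '[{"az":-6.8},{"dx":-30,"dy":-14,"dz":5},{"dx":-30,"dy":-14,"dz":5},{"dx":-30,"dy":-14,"dz":5},{"dx":-30,"dy":-14,"dz":5},{"dx":-30,"dy":-14,"dz":5},{"dx":-30,"dy":-14,"dz":5},{"dx":-30,"dy":-14,"dz":5},{"dx":-30,"dy":-14,"dz":5},{"dx":-30,"dy":-14,"dz":5},{"dx":-30,"dy":-14,"dz":5},{"dx":-30,"dy":-14,"dz":5},{"dx":-30,"dy":-14,"dz":5},{"dx":-30,"dy":-14,"dz":5},{"dx":-21,"dy":-11,"dz":4},{},{},{}]'
python3 -c "
from h import *
plan((.5525,.404,.082),down(82))"
```

```text
turn(deg) first [-0.12 -0.01 -6.77] then shift(mm) [-411.4 -193.   166.8] | q [ 1.28  0.26  1.61 -0.    1.27 -0.04] grasp pt [0.1719 0.6521 0.2488] F [-0.7  0.3  0.5] w 0.999 t 0.1invalid input
```

```bash
python3 -m jog '[{"az":-6.8},{"dx":-30,"dy":-14,"dz":5},{"dx":-30,"dy":-14,"dz":5},{"dx":-30,"dy":-14,"dz":5},{"dx":-30,"dy":-14,"dz":5},{"dx":-30,"dy":-14,"dz":5},{"dx":-30,"dy":-14,"dz":5},{"dx":-30,"dy":-14,"dz":5},{"dx":-30,"dy":-14,"dz":5},{"dx":-30,"dy":-14,"dz":5},{"dx":-30,"dy":-14,"dz":5},{"dx":-30,"dy":-14,"dz":5},{"dx":-30,"dy":-14,"dz":5},{"dx":-30,"dy":-14,"dz":5},{"dx":-21,"dy":-11,"dz":4},{"dx":0},{"dx":0},{"dx":0}]'
python3 -c "
from h import *
plan((.5525,.404,.082),down(82))"
```

```text
turn(deg) first [-0.12 -0.01 -6.77] then shift(mm) [-411.4 -193.   166.8] | q [ 1.28  0.26  1.61 -0.    1.27 -0.04] grasp pt [0.1719 0.6521 0.2488] F [-0.7  0.3  0.5] w 0.999 t 0.1invalid input
```

```bash
python3 -m jog '[{"dx":0,"dy":0,"dz":0,"ax":0,"ay":0,"az":-6.8}]'; python3 -m jog '[{"dx":-30.0,"dy":-14.0,"dz":5.0}]'; python3 -m jog '[{"az":-6.8}]' 1 40
```

```text
time: 0.18
tool_pos: [0.172, 0.6525, 0.4037]
tcp_rot: [-0.217, -3.134, 0.003]
wrist_force: [-0.3, -0.8, 0.3]
width: 1.0
grip_force: 0.0invalid input
invalid input
```

```bash
python3 -m jog '[{"dx":-34,"dy":-16,"dz":5,"ax":0,"ay":0,"az":0},{"dx":-34,"dy":-16,"dz":5,"ax":0,"ay":0,"az":0},{"dx":-34,"dy":-16,"dz":5,"ax":0,"ay":0,"az":0},{"dx":-34,"dy":-16,"dz":5,"ax":0,"ay":0,"az":0},{"dx":-34,"dy":-16,"dz":5,"ax":0,"ay":0,"az":0},{"dx":-34,"dy":-16,"dz":5,"ax":0,"ay":0,"az":0},{"dx":-34,"dy":-16,"dz":5,"ax":0,"ay":0,"az":0},{"dx":-34,"dy":-16,"dz":5,"ax":0,"ay":0,"az":0},{"dx":-34,"dy":-16,"dz":5,"ax":0,"ay":0,"az":0},{"dx":-34,"dy":-16,"dz":5,"ax":0,"ay":0,"az":0},{"dx":-34,"dy":-16,"dz":5,"ax":0,"ay":0,"az":0},{"dx":-34,"dy":-16,"dz":5,"ax":0,"ay":0,"az":0},{"dx":0,"dy":0,"dz":0,"ax":0,"ay":0,"az":0},{"dx":0,"dy":0,"dz":0,"ax":0,"ay":0,"az":0},{"dx":0,"dy":0,"dz":0,"ax":0,"ay":0,"az":0}]'
python3 -c "
from h import *
plan((.5525,.404,.082),down(82))"
```

```text
time: 1.43
tool_pos: [0.5493, 0.4058, 0.344]
tcp_rot: [-0.22, -3.132, 0.001]
wrist_force: [-1.0, 0.8, 0.4]
width: 0.998
grip_force: 0.0
turn(deg) first [-0.03 -0.09 -0.03] then shift(mm) [ -3.4  -1.3 107.3] | q [ 0.6   0.32  1.65  0.    1.18 -0.83] grasp pt [0.5491 0.4057 0.1893] F [-1.   0.8  0.4] w 0.998 t 1.4333
```

```bash
python3 -m jog '[{"dx":-3.4,"dy":-1.3,"dz":25,"ax":0,"ay":0,"az":0},{"dx":0,"dy":0,"dz":25,"ax":0,"ay":0,"az":0},{"dx":0,"dy":0,"dz":25,"ax":0,"ay":0,"az":0},{"dx":0,"dy":0,"dz":20,"ax":0,"ay":0,"az":0},{"dx":0,"dy":0,"dz":12,"ax":0,"ay":0,"az":0},{"dx":0,"dy":0,"dz":0,"ax":0,"ay":0,"az":0},{"dx":0,"dy":0,"dz":0,"ax":0,"ay":0,"az":0},{"dx":0,"dy":0,"dz":0,"ax":0,"ay":0,"az":0}]'
python3 -c "
from h import *
from workcell import optics
plan((.5525,.404,.082),down(82))
c=optics.read_camera('scene'); b=(450,220,570,360)
cv2.imwrite('pics/s2.png',cv2.resize(c['img'][220:355,440:570,::-1],(650,600)[:2],interpolation=cv2.INTER_CUBIC))"
```

```text
time: 2.1
tool_pos: [0.5529, 0.4052, 0.2394]
tcp_rot: [0.217, 3.132, 0.003]
wrist_force: [0.7, 0.3, 0.1]
width: 1.002
grip_force: 0.0
turn(deg) first [0.1  0.11 0.08] then shift(mm) [ 0.2 -1.3  2.7] | q [ 0.6   0.42  1.72  0.    1.   -0.84] grasp pt [0.5532 0.4055 0.0847] F [0.7 0.3 0.1] w 1.002 t 2.1
```

View pics/s2.png

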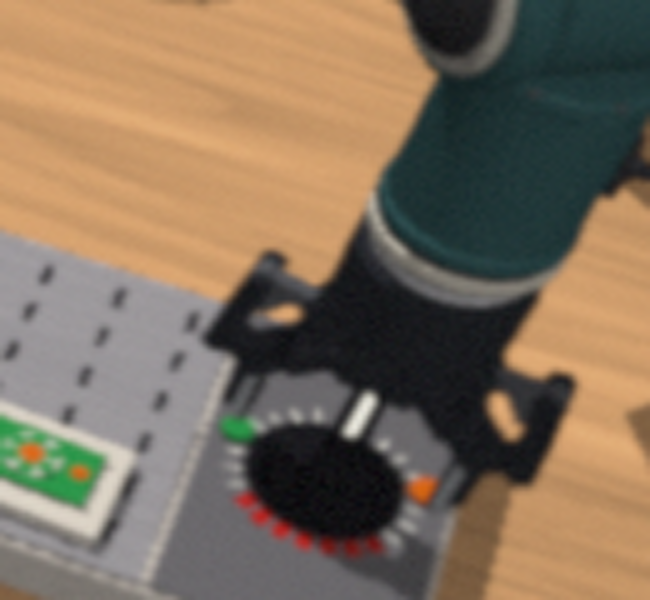

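The fingers straddle the selector. The white pointer at (360,415) in the crop points robotward, between the pads. I'll close on it.

```bash
python3 -m jog '[{"dx":0,"dy":-1,"dz":0,"ax":0,"ay":0,"az":0},{"dx":0,"dy":0,"dz":0,"ax":0,"ay":0,"az":0},{"dx":0,"dy":0,"dz":0,"ax":0,"ay":0,"az":0},{"dx":0,"dy":0,"dz":0,"ax":0,"ay":0,"az":0},{"dx":0,"dy":0,"dz":0,"ax":0,"ay":0,"az":0},{"dx":0,"dy":0,"dz":0,"ax":0,"ay":0,"az":0},{"dx":0,"dy":0,"dz":0,"ax":0,"ay":0,"az":0},{"dx":0,"dy":0,"dz":0,"ax":0,"ay":0,"az":0},{"dx":0,"dy":0,"dz":0,"ax":0,"ay":0,"az":0},{"dx":0,"dy":0,"dz":0,"ax":0,"ay":0,"az":0},{"dx":0,"dy":0,"dz":0,"ax":0,"ay":0,"az":0},{"dx":0,"dy":0,"dz":0,"ax":0,"ay":0,"az":0}]' 0 30
python3 -c "
from h import *
plan((.5525,.404,.082),down(82))"
```

```text
time: 3.15
tool_pos: [0.553, 0.4051, 0.2385]
tcp_rot: [0.219, 3.132, 0.007]
wrist_force: [1.5, 7.1, -0.6]
width: 0.173
grip_force: 35.3
turn(deg) first [0.28 0.11 0.01] then shift(mm) [ 0.3 -1.1  1.8] | q [ 0.6   0.42  1.72  0.    1.   -0.84] grasp pt [0.5534 0.4058 0.0838] F [ 1.5  7.1 -0.6] w 0.173 t 3.15
```

```bash
python3 -m jog '[{"dx":0,"dy":1.5,"dz":0,"ax":0,"ay":0,"az":0},{"dx":0,"dy":0,"dz":0,"ax":0,"ay":0,"az":-5.5},{"dx":0,"dy":0,"dz":0,"ax":0,"ay":0,"az":-5.5},{"dx":0,"dy":0,"dz":0,"ax":0,"ay":0,"az":-5.5},{"dx":0,"dy":0,"dz":0,"ax":0,"ay":0,"az":-5.5},{"dx":0,"dy":0,"dz":0,"ax":0,"ay":0,"az":-5.5},{"dx":0,"dy":0,"dz":0,"ax":0,"ay":0,"az":-5.5},{"dx":0,"dy":0,"dz":0,"ax":0,"ay":0,"az":-5.5},{"dx":0,"dy":0,"dz":0,"ax":0,"ay":0,"az":-5.5},{"dx":0,"dy":0,"dz":0,"ax":0,"ay":0,"az":-5.5},{"dx":0,"dy":0,"dz":0,"ax":0,"ay":0,"az":-5.5},{"dx":0,"dy":0,"dz":0,"ax":0,"ay":0,"az":-5.5},{"dx":0,"dy":0,"dz":0,"ax":0,"ay":0,"az":-5.5},{"dx":0,"dy":0,"dz":0,"ax":0,"ay":0,"az":-5.5},{"dx":0,"dy":0,"dz":0,"ax":0,"ay":0,"az":-5.5},{"dx":0,"dy":0,"dz":0,"ax":0,"ay":0,"az":-6},{"dx":0,"dy":0,"dz":0,"ax":0,"ay":0,"az":0},{"dx":0,"dy":0,"dz":0,"ax":0,"ay":0,"az":0},{"dx":0,"dy":0,"dz":0,"ax":0,"ay":0,"az":0}]'
python3 -c "
from h import *
plan((.553,.406,.082),down(165))"
```

```text
time: 4.73
tool_pos: [0.552, 0.4074, 0.2384]
tcp_rot: [-1.911, 2.489, 0.007]
wrist_force: [-3.9, 9.9, 0.0]
width: 0.18
grip_force: 35.6
turn(deg) first [0.09 0.31 0.01] then shift(mm) [ 1.1 -1.3  1.7] | q [ 0.6   0.42  1.72  0.01  1.   -2.28] grasp pt [0.552  0.4083 0.0837] F [-3.9  9.9  0. ] w 0.18 t 4.7333
```

```bash
python3 -m jog '[{"dx":0,"dy":0,"dz":0,"ax":0,"ay":0,"az":0},{"dx":0,"dy":0,"dz":0,"ax":0,"ay":0,"az":0},{"dx":0,"dy":0,"dz":0,"ax":0,"ay":0,"az":0},{"dx":0,"dy":0,"dz":0,"ax":0,"ay":0,"az":0},{"dx":0,"dy":0,"dz":0,"ax":0,"ay":0,"az":0},{"dx":0,"dy":0,"dz":0,"ax":0,"ay":0,"az":0},{"dx":0,"dy":0,"dz":-20,"ax":0,"ay":0,"az":0},{"dx":0,"dy":0,"dz":-35,"ax":0,"ay":0,"az":0},{"dx":0,"dy":0,"dz":-35,"ax":0,"ay":0,"az":0},{"dx":0,"dy":0,"dz":-35,"ax":0,"ay":0,"az":0},{"dx":0,"dy":0,"dz":-35,"ax":0,"ay":0,"az":0}]' 1
cat >> h.py <<'E'
BO=np.array([.5546,-.2171,.09]); BY=2.3357; BF=frame(None,BY)
def bp(q): return BO+BF@np.array(q)
RBAR=np.column_stack([BF[:,0],-BF[:,1],-BF[:,2]]); RTILE=np.column_stack([BF[:,1],BF[:,0],-BF[:,2]])
E
python3 -c "
from h import *
g=bp((-.081,0,.023)); print(g, BF)
plan(g+.1*BF[:,2],RBAR); plan((.48,0,.25),down(-46))"
```

```text
time: 5.65
tool_pos: [0.5527, 0.4043, 0.3991]
tcp_rot: [1.912, -2.492, 0.0]
wrist_force: [0.7, -0.0, -0.8]
width: 0.997
grip_force: 0.0
[ 0.49569509 -0.27363863  0.06941858] [[ 0.62479322 -0.69246751 -0.36072453]
 [ 0.59969445  0.72144906 -0.34623375]
 [ 0.5         0.          0.8660254 ]]
turn(deg) first [  38.74   10.81 -144.41] then shift(mm) [-607.   449.6 -224.5] | q [ 0.6   0.29  1.59 -0.    1.27 -2.28] grasp pt [0.5526 0.4042 0.2444] F [ 0.7 -0.  -0.8] w 0.997 t 5.65
turn(deg) first [ 4.0000e-02  1.0000e-02 -1.4899e+02] then shift(mm) [-333.1  240.3   -5.6] | q [ 0.6   0.29  1.59 -0.    1.27 -2.28] grasp pt [0.5526 0.4042 0.2444] F [ 0.7 -0.  -0.8] w 0.997 t 5.65
```

```bash
python3 -m jog '[{"dx":0,"dy":0,"dz":0,"ax":0,"ay":0,"az":7},{"dx":0,"dy":0,"dz":0,"ax":0,"ay":0,"az":7},{"dx":0,"dy":0,"dz":0,"ax":0,"ay":0,"az":7},{"dx":0,"dy":0,"dz":0,"ax":0,"ay":0,"az":7},{"dx":0,"dy":0,"dz":0,"ax":0,"ay":0,"az":7},{"dx":0,"dy":0,"dz":0,"ax":0,"ay":0,"az":7},{"dx":0,"dy":0,"dz":0,"ax":0,"ay":0,"az":7},{"dx":0,"dy":0,"dz":0,"ax":0,"ay":0,"az":7},{"dx":0,"dy":0,"dz":0,"ax":0,"ay":0,"az":7},{"dx":0,"dy":0,"dz":0,"ax":0,"ay":0,"az":7},{"dx":0,"dy":0,"dz":0,"ax":0,"ay":0,"az":7},{"dx":0,"dy":0,"dz":0,"ax":0,"ay":0,"az":7},{"dx":0,"dy":0,"dz":0,"ax":0,"ay":0,"az":7},{"dx":0,"dy":0,"dz":0,"ax":0,"ay":0,"az":7},{"dx":0,"dy":0,"dz":0,"ax":0,"ay":0,"az":7},{"dx":0,"dy":0,"dz":0,"ax":0,"ay":0,"az":7},{"dx":0,"dy":0,"dz":0,"ax":0,"ay":0,"az":7},{"dx":0,"dy":0,"dz":0,"ax":0,"ay":0,"az":7},{"dx":0,"dy":0,"dz":0,"ax":0,"ay":0,"az":7},{"dx":0,"dy":0,"dz":0,"ax":0,"ay":0,"az":7}]'
python3 -c "
from h import *
plan((.46,-.05,.25),down(25)); plan((.46,-.05,.25),down(-46))"
```

```text
time: 7.32
tool_pos: [0.5529, 0.4044, 0.3976]
tcp_rot: [-1.696, -2.645, 0.0]
wrist_force: [-0.7, -0.1, -0.6]
width: 1.0
grip_force: 0.0
turn(deg) first [-0.01  0.01 -0.34] then shift(mm) [-372.6 -276.2   -7.1] | q [ 0.6   0.29  1.59 -0.    1.27  0.16] grasp pt [0.5528 0.4044 0.2429] F [-0.7 -0.1 -0.6] w 1.0 t 7.3167
turn(deg) first [-1.000e-02  2.000e-02  7.066e+01] then shift(mm) [-382.5  262.4   -7.1] | q [ 0.6   0.29  1.59 -0.    1.27  0.16] grasp pt [0.5528 0.4044 0.2429] F [-0.7 -0.1 -0.6] w 1.0 t 7.3167
```

```bash
python3 -m jog '[{"dx":-28.7,"dy":-21.2,"dz":0,"ax":0,"ay":0,"az":0},{"dx":-28.7,"dy":-21.2,"dz":0,"ax":0,"ay":0,"az":0},{"dx":-28.7,"dy":-21.2,"dz":0,"ax":0,"ay":0,"az":0},{"dx":-28.7,"dy":-21.2,"dz":0,"ax":0,"ay":0,"az":0},{"dx":-28.7,"dy":-21.2,"dz":0,"ax":0,"ay":0,"az":0},{"dx":-28.7,"dy":-21.2,"dz":0,"ax":0,"ay":0,"az":0},{"dx":-28.7,"dy":-21.2,"dz":0,"ax":0,"ay":0,"az":0},{"dx":-28.7,"dy":-21.2,"dz":0,"ax":0,"ay":0,"az":0},{"dx":-28.7,"dy":-21.2,"dz":0,"ax":0,"ay":0,"az":0},{"dx":-28.7,"dy":-21.2,"dz":0,"ax":0,"ay":0,"az":0},{"dx":-28.7,"dy":-21.2,"dz":0,"ax":0,"ay":0,"az":0},{"dx":-28.7,"dy":-21.2,"dz":0,"ax":0,"ay":0,"az":0},{"dx":-28.7,"dy":-21.2,"dz":0,"ax":0,"ay":0,"az":0},{"dx":0,"dy":0,"dz":0,"ax":0,"ay":0,"az":7},{"dx":0,"dy":0,"dz":0,"ax":0,"ay":0,"az":7},{"dx":0,"dy":0,"dz":0,"ax":0,"ay":0,"az":7},{"dx":0,"dy":0,"dz":0,"ax":0,"ay":0,"az":7},{"dx":0,"dy":0,"dz":0,"ax":0,"ay":0,"az":7},{"dx":0,"dy":0,"dz":0,"ax":0,"ay":0,"az":7},{"dx":0,"dy":0,"dz":0,"ax":0,"ay":0,"az":7}]'
python3 -c "
from h import *
from workcell import optics
g=bp((-.081,0,.023))
plan(g+.08*BF[:,2],RBAR)
c=optics.read_camera('top');S=optics.read_camera('scene');np.savez('t1.npz',**c)
z=lambda c,b:cv2.resize(c['img'][b[1]:b[3],b[0]:b[2],::-1],(400,300),interpolation=cv2.INTER_CUBIC)
cv2.imwrite('pics/m3.png',np.hstack([z(c,(150,235,210,280)),z(S,(470,290,550,350))]))"
```

```text
time: 8.98
tool_pos: [0.4607, -0.0502, 0.3978]
tcp_rot: [2.64, 1.703, 0.0]
wrist_force: [-0.5, -0.4, 0.3]
width: 1.001
grip_force: 0.0
turn(deg) first [-5.7  29.63 21.32] then shift(mm) [-276.3  185.4  -15.1] | q [-0.16 -0.14  2.04 -0.    1.24  0.26] grasp pt [ 0.4608 -0.0502  0.2431] F [-0.5 -0.4  0.3] w 1.001 t 8.9833
```

View pics/m3.png

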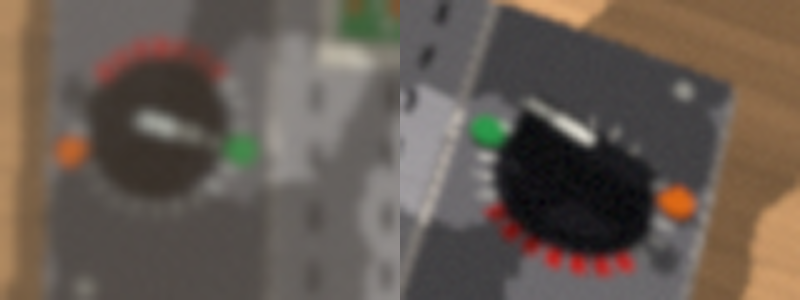

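The pointer now aims straight at the green magnet: in the top crop it runs from (150,125) towards the magnet at (240,150). Next is the bar grip.

```bash
python3 -m jog '[{"dx":0,"dy":0,"dz":0,"ax":-0.95,"ay":4.94,"az":3.55},{"dx":0,"dy":0,"dz":0,"ax":-0.95,"ay":4.94,"az":3.55},{"dx":0,"dy":0,"dz":0,"ax":-0.95,"ay":4.94,"az":3.55},{"dx":0,"dy":0,"dz":0,"ax":-0.95,"ay":4.94,"az":3.55},{"dx":0,"dy":0,"dz":0,"ax":-0.95,"ay":4.94,"az":3.55},{"dx":0,"dy":0,"dz":0,"ax":-0.95,"ay":4.94,"az":3.55},{"dx":-27.6,"dy":18.5,"dz":-1.5,"ax":0,"ay":0,"az":0},{"dx":-27.6,"dy":18.5,"dz":-1.5,"ax":0,"ay":0,"az":0},{"dx":-27.6,"dy":18.5,"dz":-1.5,"ax":0,"ay":0,"az":0},{"dx":-27.6,"dy":18.5,"dz":-1.5,"ax":0,"ay":0,"az":0},{"dx":-27.6,"dy":18.5,"dz":-1.5,"ax":0,"ay":0,"az":0},{"dx":-27.6,"dy":18.5,"dz":-1.5,"ax":0,"ay":0,"az":0},{"dx":-27.6,"dy":18.5,"dz":-1.5,"ax":0,"ay":0,"az":0},{"dx":-27.6,"dy":18.5,"dz":-1.5,"ax":0,"ay":0,"az":0},{"dx":-27.6,"dy":18.5,"dz":-1.5,"ax":0,"ay":0,"az":0},{"dx":-27.6,"dy":18.5,"dz":-1.5,"ax":0,"ay":0,"az":0},{"dx":0,"dy":0,"dz":0,"ax":0,"ay":0,"az":0},{"dx":0,"dy":0,"dz":0,"ax":0,"ay":0,"az":0}]'
python3 -c "
from h import *
plan(bp((-.081,0,.023)),RBAR)"
```

```text
time: 10.58
tool_pos: [0.4127, -0.3558, 0.2716]
tcp_rot: [-2.649, -1.076, -0.71]
wrist_force: [0.5, 1.6, 1.1]
width: 0.995
grip_force: 0.0
turn(deg) first [-0.24 -0.01  0.33] then shift(mm) [ 0.  -1.8 78.8] | q [-0.92  0.17  2.03  0.59  1.09 -0.44] grasp pt [ 0.4681 -0.3018  0.1377] F [0.5 1.6 1.1] w 0.995 t 10.5833
```

Descend, then close and check the result in a picture.

```bash
python3 -m jog '[{"dx":0,"dy":-1.8,"dz":20,"ax":0,"ay":0,"az":0},{"dx":0,"dy":0,"dz":20,"ax":0,"ay":0,"az":0},{"dx":0,"dy":0,"dz":20,"ax":0,"ay":0,"az":0},{"dx":0,"dy":0,"dz":12,"ax":0,"ay":0,"az":0},{"dx":0,"dy":0,"dz":6,"ax":0,"ay":0,"az":0},{"dx":0,"dy":0,"dz":0,"ax":0,"ay":0,"az":0},{"dx":0,"dy":0,"dz":0,"ax":0,"ay":0,"az":0}]'
python3 -c "
from h import *
from workcell import optics
plan(bp((-.081,0,.023)),RBAR)
c=optics.read_camera('top');S=optics.read_camera('scene')
z=lambda c,b:cv2.resize(c['img'][b[1]:b[3],b[0]:b[2],::-1],(400,400),interpolation=cv2.INTER_CUBIC)
cv2.imwrite('pics/m4.png',np.hstack([z(c,(330,220,410,300)),z(S,(230,170,330,270))]))"
```

```text
time: 11.17
tool_pos: [0.4403, -0.3257, 0.2056]
tcp_rot: [-2.648, -1.079, -0.71]
wrist_force: [0.2, 0.5, 0.3]
width: 1.001
grip_force: 0.0
turn(deg) first [-0.21 -0.01  0.44] then shift(mm) [-2.3  0.8  1.3] | q [-0.84  0.26  2.07  0.66  0.95 -0.48] grasp pt [ 0.4957 -0.2717  0.0717] F [0.2 0.5 0.3] w 1.001 t 11.1667
```

View pics/m4.png

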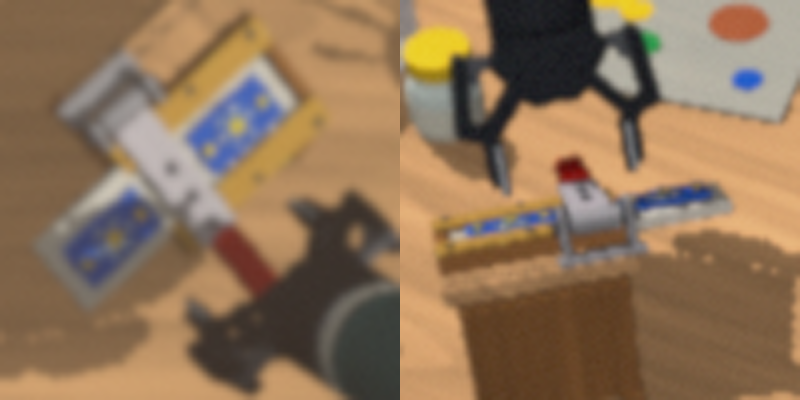

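The red grip sits midway between the fingers: scene-crop tips at (500,190) and (632,165), grip at (570,165). Close on it.

```bash
python3 -m jog '[{"dx":-2,"dy":0,"dz":1,"ax":0,"ay":0,"az":0},{"dx":0,"dy":0,"dz":0,"ax":0,"ay":0,"az":0},{"dx":0,"dy":0,"dz":0,"ax":0,"ay":0,"az":0},{"dx":0,"dy":0,"dz":0,"ax":0,"ay":0,"az":0},{"dx":0,"dy":0,"dz":0,"ax":0,"ay":0,"az":0},{"dx":0,"dy":0,"dz":0,"ax":0,"ay":0,"az":0},{"dx":0,"dy":0,"dz":0,"ax":0,"ay":0,"az":0},{"dx":0,"dy":0,"dz":0,"ax":0,"ay":0,"az":0},{"dx":0,"dy":0,"dz":0,"ax":0,"ay":0,"az":0},{"dx":0,"dy":0,"dz":0,"ax":0,"ay":0,"az":0},{"dx":0,"dy":0,"dz":0,"ax":0,"ay":0,"az":0}]' 0 40
python3 -c "
from h import *
plan(bp((-.081,0,.023)),RBAR)"
```

```text
time: 12.18
tool_pos: [0.438, -0.3261, 0.2033]
tcp_rot: [-2.645, -1.076, -0.708]
wrist_force: [-7.9, 1.1, 7.5]
width: 0.25
grip_force: 39.1
turn(deg) first [-0.44 -0.05  0.31] then shift(mm) [0.6 2.1 0.2] | q [-0.85  0.26  2.08  0.66  0.95 -0.48] grasp pt [ 0.493  -0.2716  0.0694] F [-7.9  1.1  7.5] w 0.25 t 12.1833
```

```bash
python3 -m jog '[{"dx":0,"dy":-1,"dz":0,"ax":0,"ay":0,"az":0},{"dx":8.5,"dy":0,"dz":-7.4,"ax":0,"ay":-3,"az":0},{"dx":8.5,"dy":0,"dz":-7.4,"ax":0,"ay":-3,"az":0},{"dx":8.5,"dy":0,"dz":-7.4,"ax":0,"ay":-3,"az":0},{"dx":8.5,"dy":0,"dz":-7.4,"ax":0,"ay":-3,"az":0},{"dx":8.5,"dy":0,"dz":-7.4,"ax":0,"ay":-3,"az":0},{"dx":8.5,"dy":0,"dz":-7.4,"ax":0,"ay":-3,"az":0},{"dx":8.5,"dy":0,"dz":-7.4,"ax":0,"ay":-3,"az":0},{"dx":0,"dy":0,"dz":0,"ax":0,"ay":0,"az":0}]'
python3 -c "
from h import *
def at(th): 
    r=Rn.from_rotvec(BF[:,1]*th).as_matrix(); return bp((.064,0,.022))+r@BF@np.array([-.145,0,.001]), r@RBAR
plan(*at(np.radians(21)))"
```

```text
time: 12.93
tool_pos: [0.4639, -0.3, 0.2728]
tcp_rot: [-2.847, -1.16, -0.214]
wrist_force: [-8.3, -5.7, -1.2]
width: 0.249
grip_force: 41.5
turn(deg) first [-0.23  0.35  0.5 ] then shift(mm) [-0.4  3.   0.6] | q [-0.67  0.15  2.01  0.18  0.98  0.03] grasp pt [ 0.4802 -0.2835  0.1198] F [-8.3 -5.7 -1.2] w 0.249 t 12.9333
```

```bash
python3 -m jog '[{"dx":11.4,"dy":0,"dz":-9.7,"ax":0,"ay":-4,"az":0},{"dx":11.4,"dy":0,"dz":-9.7,"ax":0,"ay":-4,"az":0},{"dx":11.4,"dy":0,"dz":-9.7,"ax":0,"ay":-4,"az":0},{"dx":11.4,"dy":0,"dz":-9.7,"ax":0,"ay":-4,"az":0},{"dx":11.4,"dy":0,"dz":-9.7,"ax":0,"ay":-4,"az":0},{"dx":11.4,"dy":0,"dz":-9.7,"ax":0,"ay":-4,"az":0},{"dx":11.4,"dy":0,"dz":-9.7,"ax":0,"ay":-4,"az":0},{"dx":11.4,"dy":0,"dz":-9.7,"ax":0,"ay":-4,"az":0},{"dx":11.4,"dy":0,"dz":-9.7,"ax":0,"ay":-4,"az":0},{"dx":11.4,"dy":0,"dz":-9.7,"ax":0,"ay":-4,"az":0},{"dx":11.4,"dy":0,"dz":-9.7,"ax":0,"ay":-4,"az":0},{"dx":0,"dy":0,"dz":0,"ax":0,"ay":0,"az":0}]'
python3 -c "
from h import *
def at(th): 
    r=Rn.from_rotvec(BF[:,1]*th).as_matrix(); return bp((.064,0,.022))+r@BF@np.array([-.145,0,.001]), r@RBAR
plan(*at(np.radians(65)))"
```

```text
time: 13.93
tool_pos: [0.5645, -0.2028, 0.3517]
tcp_rot: [2.586, 1.05, -0.835]
wrist_force: [-9.2, -5.5, 8.0]
width: 0.254
grip_force: 41.0
turn(deg) first [0.04 0.72 0.37] then shift(mm) [-1.7  3.5  1.2] | q [-0.24  0.28  1.74 -0.52  1.49  0.7 ] grasp pt [ 0.4994 -0.2654  0.2261] F [-9.2 -5.5  8. ] w 0.254 t 13.9333
```

```bash
python3 -m jog '[{"dx":0,"dy":0,"dz":0,"ax":0,"ay":0,"az":0},{"dx":0,"dy":0,"dz":0,"ax":0,"ay":0,"az":0},{"dx":0,"dy":0,"dz":0,"ax":0,"ay":0,"az":0},{"dx":0,"dy":0,"dz":0,"ax":0,"ay":0,"az":0},{"dx":0,"dy":0,"dz":0,"ax":0,"ay":0,"az":0},{"dx":0,"dy":0,"dz":0,"ax":0,"ay":0,"az":0},{"dx":0,"dy":0,"dz":-20,"ax":0,"ay":0,"az":0},{"dx":0,"dy":0,"dz":-30,"ax":0,"ay":0,"az":0},{"dx":0,"dy":0,"dz":-30,"ax":0,"ay":0,"az":0},{"dx":0,"dy":0,"dz":-30,"ax":0,"ay":0,"az":0},{"dx":0,"dy":0,"dz":0,"ax":0,"ay":0,"az":0}]' 1
python3 -c "
from h import *
g=bp((-.002,.072,.02))
plan(g+.1*BF[:,2],RTILE);plan((.43,-.05,.3),down(44))
"
```

```text
time: 14.85
tool_pos: [0.6127, -0.1575, 0.4478]
tcp_rot: [2.591, 1.052, -0.804]
wrist_force: [0.7, -0.1, 0.3]
width: 1.0
grip_force: 0.0
turn(deg) first [-49.81  50.6  -78.94] then shift(mm) [  69.2 -253.    -6.4] | q [-0.16  0.28  1.56 -0.48  1.67  0.68] grasp pt [ 0.5505 -0.2197  0.3206] F [ 0.7 -0.1  0.3] w 1.0 t 14.85
turn(deg) first [-26.7   27.56 -86.81] then shift(mm) [204.2 -56.8  -6.9] | q [-0.16  0.28  1.56 -0.48  1.67  0.68] grasp pt [ 0.5505 -0.2197  0.3206] F [ 0.7 -0.1  0.3] w 1.0 t 14.85
```

```bash
python3 -m jog '[{"dx":0,"dy":0,"dz":-10,"ax":-1.91,"ay":1.97,"az":-6.2},{"dx":0,"dy":0,"dz":0,"ax":-1.91,"ay":1.97,"az":-6.2},{"dx":0,"dy":0,"dz":0,"ax":-1.91,"ay":1.97,"az":-6.2},{"dx":0,"dy":0,"dz":0,"ax":-1.91,"ay":1.97,"az":-6.2},{"dx":0,"dy":0,"dz":0,"ax":-1.91,"ay":1.97,"az":-6.2},{"dx":0,"dy":0,"dz":0,"ax":-1.91,"ay":1.97,"az":-6.2},{"dx":0,"dy":0,"dz":0,"ax":-1.91,"ay":1.97,"az":-6.2},{"dx":0,"dy":0,"dz":0,"ax":-1.91,"ay":1.97,"az":-6.2},{"dx":0,"dy":0,"dz":0,"ax":-1.91,"ay":1.97,"az":-6.2},{"dx":0,"dy":0,"dz":0,"ax":-1.91,"ay":1.97,"az":-6.2},{"dx":0,"dy":0,"dz":0,"ax":-1.91,"ay":1.97,"az":-6.2},{"dx":0,"dy":0,"dz":0,"ax":-1.91,"ay":1.97,"az":-6.2},{"dx":0,"dy":0,"dz":0,"ax":-1.91,"ay":1.97,"az":-6.2},{"dx":0,"dy":0,"dz":0,"ax":-1.91,"ay":1.97,"az":-6.2},{"dx":34,"dy":-9,"dz":0,"ax":0,"ay":0,"az":0},{"dx":34,"dy":-9,"dz":0,"ax":0,"ay":0,"az":0},{"dx":34,"dy":-9,"dz":0,"ax":0,"ay":0,"az":0},{"dx":34,"dy":-9,"dz":0,"ax":0,"ay":0,"az":0},{"dx":34,"dy":-9,"dz":0,"ax":0,"ay":0,"az":0},{"dx":34,"dy":-9,"dz":0,"ax":0,"ay":0,"az":0}]'
python3 - <<'E'
from h import *
from workcell import optics
g=bp((-.002,.072,.02))
plan(g+.08*BF[:,2],RTILE)
c=optics.read_camera('top');S=optics.read_camera('scene');np.savez('t2.npz',**c);np.savez('s2.npz',**S)
z=lambda c,b:cv2.resize(c['img'][b[1]:b[3],b[0]:b[2],::-1],(400,400),interpolation=cv2.INTER_CUBIC)
cv2.imwrite('pics/m5.png',np.hstack([z(c,(330,220,410,300)),z(S,(230,170,330,270))]))
E
```

```text
time: 16.52
tool_pos: [0.4322, -0.0448, 0.4509]
tcp_rot: [-1.228, -2.881, 0.003]
wrist_force: [0.8, 0.7, 0.6]
width: 0.998
grip_force: 0.0
turn(deg) first [-30.33  -0.47  -0.11] then shift(mm) [-137.1 -209.3   42.3] | q [-0.16 -0.23  2.02  0.    1.36 -0.93] grasp pt [ 0.4307 -0.0445  0.2962] F [0.8 0.7 0.6] w 0.998 t 16.5167
```

View pics/m5.png

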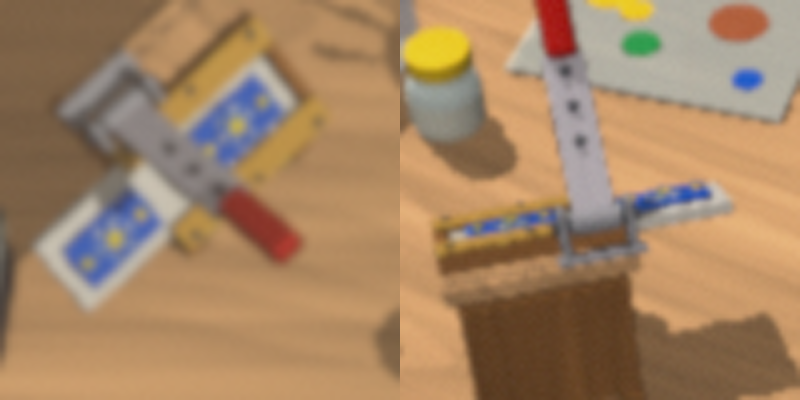

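The bar stands up well, with its red grip over (265,225) in the top crop. The tile hasn't moved, and its free-end corners are at (37,243) and (88,310) in the crop. Approach the tile.

```bash
python3 -m jog '[{"dx":0,"dy":0,"dz":0,"ax":-6.07,"ay":-0.1,"az":0},{"dx":0,"dy":0,"dz":0,"ax":-6.07,"ay":-0.1,"az":0},{"dx":0,"dy":0,"dz":0,"ax":-6.07,"ay":-0.1,"az":0},{"dx":0,"dy":0,"dz":0,"ax":-6.07,"ay":-0.1,"az":0},{"dx":0,"dy":0,"dz":0,"ax":-6.07,"ay":-0.1,"az":0},{"dx":-17.1,"dy":-26.1,"dz":5.3,"ax":0,"ay":0,"az":0},{"dx":-17.1,"dy":-26.1,"dz":5.3,"ax":0,"ay":0,"az":0},{"dx":-17.1,"dy":-26.1,"dz":5.3,"ax":0,"ay":0,"az":0},{"dx":-17.1,"dy":-26.1,"dz":5.3,"ax":0,"ay":0,"az":0},{"dx":-17.1,"dy":-26.1,"dz":5.3,"ax":0,"ay":0,"az":0},{"dx":-17.1,"dy":-26.1,"dz":5.3,"ax":0,"ay":0,"az":0},{"dx":-17.1,"dy":-26.1,"dz":5.3,"ax":0,"ay":0,"az":0},{"dx":-17.1,"dy":-26.1,"dz":5.3,"ax":0,"ay":0,"az":0},{"dx":0,"dy":0,"dz":0,"ax":0,"ay":0,"az":0},{"dx":0,"dy":0,"dz":0,"ax":0,"ay":0,"az":0}]'
python3 - <<'E'
from h import *
plan(bp((-.002,.072,.021)),RTILE)
from workcell import bot
print(bot.hold_point_z)
T=np.load('t2.npz')
for uv in ((337.4,268.6),(347.6,282)):
    o,d=ray(T,uv); n=BF[:,2]; P0=bp((0,0,.01)); X=o+d*(n@(P0-o))/(n@d); print(BF.T@(X-BO))
E
```

```text
time: 17.87
tool_pos: [0.413, -0.2557, 0.3088]
tcp_rot: [1.126, 2.623, 0.705]
wrist_force: [0.4, -0.2, -0.7]
width: 1.001
grip_force: 0.0
turn(deg) first [ 0.03 -0.03 -0.29] then shift(mm) [ 1.8  0.2 78.2] | q [-0.79 -0.01  2.15  0.6   1.08 -1.86] grasp pt [ 0.4688 -0.202   0.1748] F [ 0.4 -0.2 -0.7] w 1.001 t 17.8667
0.1547
[0.02500901 0.09287415 0.01      ]
[-0.03480109  0.09611894  0.01      ]
```

```bash
python3 -m jog '[{"dx":1.8,"dy":-1,"dz":20,"ax":0,"ay":0,"az":0},{"dx":0,"dy":0,"dz":20,"ax":0,"ay":0,"az":0},{"dx":0,"dy":0,"dz":18,"ax":0,"ay":0,"az":0},{"dx":0,"dy":0,"dz":12,"ax":0,"ay":0,"az":0},{"dx":0,"dy":0,"dz":7,"ax":0,"ay":0,"az":0},{"dx":0,"dy":0,"dz":0,"ax":0,"ay":0,"az":0},{"dx":0,"dy":0,"dz":0,"ax":0,"ay":0,"az":0},{"dx":0,"dy":0,"dz":0,"ax":0,"ay":0,"az":0}]'
python3 - <<'E'
from h import *
plan(bp((-.002,.072,.021)),RTILE)
from workcell import optics
c=optics.read_camera('top');S=optics.read_camera('scene')
z=lambda c,b:cv2.resize(c['img'][b[1]:b[3],b[0]:b[2],::-1],(400,400),interpolation=cv2.INTER_CUBIC)
cv2.imwrite('pics/m6.png',np.hstack([z(c,(330,220,410,300)),z(S,(260,170,340,250))]))
E
```

```text
time: 18.53
tool_pos: [0.4399, -0.2274, 0.2443]
tcp_rot: [1.118, 2.622, 0.703]
wrist_force: [0.5, 0.7, -0.3]
width: 1.001
grip_force: 0.0
turn(deg) first [0.06 0.14 0.02] then shift(mm) [ 0.  -1.4  2.9] | q [-0.7   0.08  2.19  0.67  0.93 -1.9 ] grasp pt [ 0.4961 -0.174   0.1104] F [ 0.5  0.7 -0.3] w 1.001 t 18.5333
```

View pics/m6.png

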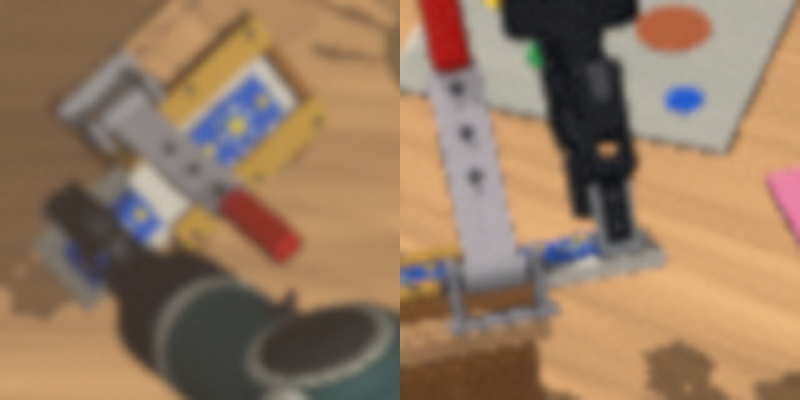

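The finger pair spans the tile's free end, but in the scene crop it's unclear whether the near tip at (617,240) clears the tile's near edge. I'll check by projection.

```bash
python3 - <<'E'
from h import *
from workcell import bot
S=np.load('s2.npz'); s=bot.read_state(); C=Rn.from_rotvec(s['tcp_rot']).as_matrix()
cr=lambda X:((proj(S,X)-[260,170])*5+[400,0]).round()
tp=s['tool_pos']
for tip in (.160,.173):
  for sg in(1,-1): print(tip,sg,cr(np.array([tp+C@np.array([dx,sg*w,tip]) for dx in(-.011,.011) for w in(.0425,.057)])).tolist())
print("tile near edge",cr(np.array([bp((.028,y,z)) for y in(.06,.072,.097) for z in(.01,0)])).tolist())
print("tile far edge",cr(np.array([bp((-.032,y,.01)) for y in(.06,.072,.097)])).tolist())
E
```

```text
0.16 1 [[597.0, 252.0], [602.0, 258.0], [637.0, 244.0], [643.0, 250.0]]
0.16 -1 [[572.0, 220.0], [568.0, 215.0], [610.0, 213.0], [605.0, 208.0]]
0.173 1 [[601.0, 275.0], [606.0, 282.0], [641.0, 268.0], [646.0, 274.0]]
0.173 -1 [[575.0, 242.0], [571.0, 237.0], [613.0, 235.0], [609.0, 230.0]]
tile near edge [[595.0, 262.0], [597.0, 280.0], [616.0, 258.0], [619.0, 276.0], [661.0, 249.0], [664.0, 267.0]]
tile far edge [[577.0, 239.0], [597.0, 235.0], [640.0, 227.0]]
```

The observed tip matches a 160 mm tip distance when open, so 173 mm is the shut value. Closed to 60 mm the tips should stand at about 167 mm, so I'll go 11 mm deeper before closing.

```bash
python3 -m jog '[{"dx":0,"dy":-1,"dz":6,"ax":0,"ay":0,"az":0},{"dx":0,"dy":0,"dz":5,"ax":0,"ay":0,"az":0},{"dx":0,"dy":0,"dz":0,"ax":0,"ay":0,"az":0},{"dx":0,"dy":0,"dz":0,"ax":0,"ay":0,"az":0}]'
python3 -c "
from h import *
plan(bp((-.002,.072,.013)),RTILE)"
python3 -m jog '[{"dx":0,"dy":0,"dz":0,"ax":0,"ay":0,"az":0},{"dx":0,"dy":0,"dz":0,"ax":0,"ay":0,"az":0},{"dx":0,"dy":0,"dz":0,"ax":0,"ay":0,"az":0},{"dx":0,"dy":0,"dz":0,"ax":0,"ay":0,"az":0},{"dx":0,"dy":0,"dz":0,"ax":0,"ay":0,"az":0},{"dx":0,"dy":0,"dz":0,"ax":0,"ay":0,"az":0},{"dx":0,"dy":0,"dz":0,"ax":0,"ay":0,"az":0}]' 0 60
python3 -c "
from h import *
plan(bp((-.002,.072,.013)),RTILE)"
```

```text
time: 18.97
tool_pos: [0.4427, -0.2236, 0.2327]
tcp_rot: [1.12, 2.624, 0.704]
wrist_force: [-0.1, -0.4, 0.7]
width: 1.002
grip_force: 0.0
turn(deg) first [ 0.04 -0.01 -0.07] then shift(mm) [-0.8  0.5 -1.5] | q [-0.69  0.1   2.2   0.68  0.91 -1.91] grasp pt [ 0.4985 -0.17    0.0987] F [-0.1 -0.4  0.7] w 1.002 t 18.9667
time: 19.55
tool_pos: [0.4428, -0.224, 0.2333]
tcp_rot: [1.12, 2.623, 0.703]
wrist_force: [-4.0, -1.9, 1.9]
width: 0.683
grip_force: 67.4
turn(deg) first [ 0.04  0.06 -0.04] then shift(mm) [-0.5  0.3 -0.8] | q [-0.7   0.1   2.2   0.68  0.91 -1.91] grasp pt [ 0.4988 -0.1705  0.0994] F [-4.  -1.9  1.9] w 0.683 t 19.55
```

```bash
python3 -m jog '[{"dx":0,"dy":0,"dz":0,"ax":0,"ay":0,"az":0},{"dx":0,"dy":0,"dz":0,"ax":0,"ay":0,"az":0},{"dx":0,"dy":0,"dz":0,"ax":0,"ay":0,"az":0},{"dx":4,"dy":0,"dz":0,"ax":0,"ay":0,"az":0},{"dx":6,"dy":0,"dz":0,"ax":0,"ay":0,"az":0},{"dx":6,"dy":0,"dz":0,"ax":0,"ay":0,"az":0},{"dx":6,"dy":0,"dz":0,"ax":0,"ay":0,"az":0},{"dx":6,"dy":0,"dz":0,"ax":0,"ay":0,"az":0},{"dx":6,"dy":0,"dz":0,"ax":0,"ay":0,"az":0},{"dx":6,"dy":0,"dz":0,"ax":0,"ay":0,"az":0}]' 0 110
python3 -c "
from h import *
plan(bp((-.002,.112,.013)),RTILE)
from workcell import bot; s=bot.read_state(); print(BF.T@s['wrist_force'], s['torque'],s['grip_force'])"
```

```text
time: 20.38
tool_pos: [0.4147, -0.1943, 0.2331]
tcp_rot: [1.119, 2.623, 0.704]
wrist_force: [-0.4, -2.0, 1.2]
width: 0.665
grip_force: 116.5
turn(deg) first [ 0.05  0.04 -0.04] then shift(mm) [-1.3  0.2 -1.1] | q [-0.68  0.03  2.28  0.69  0.9  -1.91] grasp pt [ 0.4706 -0.1408  0.0992] F [-0.4 -2.   1.2] w 0.665 t 20.3833
[-0.85064264 -1.21116995  1.89527314] [-0.59796556 -0.01772326 -0.28817713] 116.51141881942749
```

```bash
python3 -m jog '[{"dx":7,"dy":0,"dz":0,"ax":0,"ay":0,"az":0},{"dx":7,"dy":0,"dz":0,"ax":0,"ay":0,"az":0},{"dx":7,"dy":0,"dz":0,"ax":0,"ay":0,"az":0},{"dx":7,"dy":0,"dz":0,"ax":0,"ay":0,"az":0},{"dx":7,"dy":0,"dz":0,"ax":0,"ay":0,"az":0},{"dx":7,"dy":0,"dz":0,"ax":0,"ay":0,"az":0},{"dx":7,"dy":0,"dz":0,"ax":0,"ay":0,"az":0},{"dx":0,"dy":0,"dz":0,"ax":0,"ay":0,"az":0}]'
python3 -c "
from h import *
plan(bp((-.002,.161,.013)),RTILE)
from workcell import bot; s=bot.read_state(); print(BF.T@s['wrist_force'], s['torque'],s['grip_force'])"
```

```text
time: 21.05
tool_pos: [0.3801, -0.158, 0.2328]
tcp_rot: [1.119, 2.625, 0.706]
wrist_force: [-1.8, 2.1, 1.3]
width: 0.665
grip_force: 116.7
turn(deg) first [ 0.07 -0.12 -0.02] then shift(mm) [-2.5  0.2 -1.5] | q [-0.67 -0.07  2.37  0.69  0.89 -1.89] grasp pt [ 0.4358 -0.1041  0.0989] F [-1.8  2.1  1.3] w 0.665 t 21.05
[0.7644364  2.74864666 1.06469024] [0.00461013 0.14093322 0.36649621] 116.65974855422974
```

```bash
python3 -m jog '[{"dx":6,"dy":0,"dz":0,"ax":0,"ay":0,"az":0},{"dx":6,"dy":0,"dz":0,"ax":0,"ay":0,"az":0},{"dx":6,"dy":0,"dz":0,"ax":0,"ay":0,"az":0},{"dx":6,"dy":0,"dz":0,"ax":0,"ay":0,"az":0},{"dx":6,"dy":0,"dz":0,"ax":0,"ay":0,"az":0},{"dx":6,"dy":0,"dz":0,"ax":0,"ay":0,"az":0},{"dx":0,"dy":0,"dz":0,"ax":0,"ay":0,"az":0},{"dx":0,"dy":0,"dz":0,"ax":0,"ay":0,"az":0}]'
python3 - <<'E'
from h import *
plan(bp((-.002,.197,.013)),RTILE)
from workcell import bot,optics; s=bot.read_state(); print(BF.T@s['wrist_force'], s['torque'],s['grip_force'])
c=optics.read_camera('top');S=optics.read_camera('scene')
z=lambda c,b:cv2.resize(c['img'][b[1]:b[3],b[0]:b[2],::-1],(400,400),interpolation=cv2.INTER_CUBIC)
cv2.imwrite('pics/m7.png',np.hstack([z(c,(310,220,410,320)),z(S,(250,150,370,270))]))
E
```

```text
time: 21.72
tool_pos: [0.3555, -0.1329, 0.2324]
tcp_rot: [1.121, 2.624, 0.705]
wrist_force: [1.3, -0.3, -1.1]
width: 0.665
grip_force: 117.0
turn(deg) first [ 0.02 -0.05 -0.09] then shift(mm) [-1.6  0.7 -1.7] | q [-0.65 -0.15  2.44  0.69  0.89 -1.87] grasp pt [ 0.4113 -0.0792  0.0985] F [ 1.3 -0.3 -1.1] w 0.665 t 21.7167
[ 0.09582324 -1.07935092 -1.30451204] [-0.18890538  0.37950096  0.04965505] 116.97326302528381
```

View pics/m7.png

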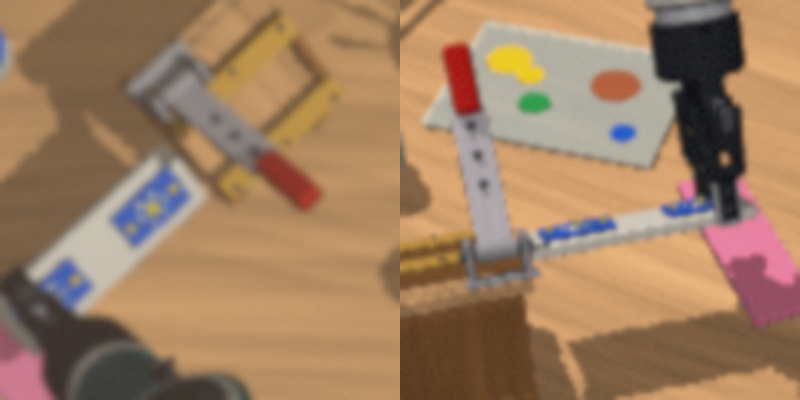

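The tile is drawn out clear of the guides, its tail at (185,180) in the top crop and still in line with the board. Lift it straight up.

```bash
python3 -m jog '[{"dx":0,"dy":2,"dz":-6,"ax":0,"ay":0,"az":0},{"dx":0,"dy":5,"dz":-10,"ax":0,"ay":0,"az":0},{"dx":0,"dy":6,"dz":-10.4,"ax":0,"ay":0,"az":0},{"dx":0,"dy":6,"dz":-10.4,"ax":0,"ay":0,"az":0},{"dx":0,"dy":6,"dz":-10.4,"ax":0,"ay":0,"az":0},{"dx":0,"dy":6,"dz":-10.4,"ax":0,"ay":0,"az":0},{"dx":0,"dy":6,"dz":-10.4,"ax":0,"ay":0,"az":0},{"dx":0,"dy":6,"dz":-10.4,"ax":0,"ay":0,"az":0},{"dx":0,"dy":6,"dz":-10.4,"ax":0,"ay":0,"az":0},{"dx":0,"dy":6,"dz":-10.4,"ax":0,"ay":0,"az":0},{"dx":0,"dy":6,"dz":-10.4,"ax":0,"ay":0,"az":0},{"dx":0,"dy":6,"dz":-10.4,"ax":0,"ay":0,"az":0},{"dx":0,"dy":0,"dz":0,"ax":0,"ay":0,"az":0},{"dx":0,"dy":0,"dz":0,"ax":0,"ay":0,"az":0}]'
python3 - <<'E'
from h import *
plan((.45,0,.2),down(43.8))
plan((.511,.288,.12),down(0))
E
```

```text
time: 22.98
tool_pos: [0.3551, -0.1352, 0.3715]
tcp_rot: [1.118, 2.622, 0.702]
wrist_force: [0.2, -0.5, -2.8]
width: 0.668
grip_force: 117.3
turn(deg) first [3.005e+01 1.400e-01 1.000e-02] then shift(mm) [ 31.9 162.1  16.8] | q [-0.66 -0.35  2.3   0.57  1.17 -1.65] grasp pt [ 0.4113 -0.0818  0.2376] F [ 0.2 -0.5 -2.8] w 0.668 t 22.9833
turn(deg) first [ 28.61 -11.35  42.78] then shift(mm) [423.2 155.9  96.8] | q [-0.66 -0.35  2.3   0.57  1.17 -1.65] grasp pt [ 0.4113 -0.0818  0.2376] F [ 0.2 -0.5 -2.8] w 0.668 t 22.9833
```

```bash
python3 -m jog '[{"dx":6,"dy":12,"dz":-2,"ax":5,"ay":0,"az":0},{"dx":6,"dy":12,"dz":-2,"ax":5,"ay":0,"az":0},{"dx":6,"dy":12,"dz":-2,"ax":5,"ay":0,"az":0},{"dx":6,"dy":12,"dz":-2,"ax":5,"ay":0,"az":0},{"dx":6,"dy":12,"dz":-2,"ax":5,"ay":0,"az":0},{"dx":6,"dy":12,"dz":-2,"ax":5,"ay":0,"az":0},{"dx":12,"dy":12,"dz":0,"ax":0,"ay":0,"az":0},{"dx":18,"dy":17.3,"dz":0,"ax":0,"ay":0,"az":0},{"dx":18,"dy":17.3,"dz":0,"ax":0,"ay":0,"az":0},{"dx":18,"dy":17.3,"dz":0,"ax":0,"ay":0,"az":0},{"dx":18,"dy":17.3,"dz":0,"ax":0,"ay":0,"az":0},{"dx":18,"dy":17.3,"dz":0,"ax":0,"ay":0,"az":0},{"dx":18,"dy":17.3,"dz":0,"ax":0,"ay":0,"az":0},{"dx":18,"dy":17.3,"dz":0,"ax":0,"ay":0,"az":0},{"dx":18,"dy":17.3,"dz":0,"ax":0,"ay":0,"az":0},{"dx":12,"dy":12,"dz":0,"ax":0,"ay":0,"az":0},{"dx":0,"dy":0,"dz":0,"ax":0,"ay":0,"az":0}]'
python3 - <<'E'
from h import *
plan((.511,.288,.16),down(0))
E
```

```text
time: 24.4
tool_pos: [0.3772, 0.1716, 0.4023]
tcp_rot: [-1.228, -2.889, -0.002]
wrist_force: [0.0, -1.1, -2.0]
width: 0.666
grip_force: 117.6
turn(deg) first [-4.000e-02 -1.400e-01  4.394e+01] then shift(mm) [116.4 133.8  87.6] | q [ 0.37 -0.25  2.12  0.    1.27 -0.4 ] grasp pt [0.3769 0.1719 0.2476] F [ 0.  -1.1 -2. ] w 0.666 t 24.4
```

```bash
python3 -m jog '[{"dx":0,"dy":0,"dz":0,"ax":0,"ay":0,"az":4.88},{"dx":0,"dy":0,"dz":0,"ax":0,"ay":0,"az":4.88},{"dx":0,"dy":0,"dz":0,"ax":0,"ay":0,"az":4.88},{"dx":0,"dy":0,"dz":0,"ax":0,"ay":0,"az":4.88},{"dx":0,"dy":0,"dz":0,"ax":0,"ay":0,"az":4.88},{"dx":0,"dy":0,"dz":0,"ax":0,"ay":0,"az":4.88},{"dx":0,"dy":0,"dz":0,"ax":0,"ay":0,"az":4.88},{"dx":0,"dy":0,"dz":0,"ax":0,"ay":0,"az":4.88},{"dx":0,"dy":0,"dz":0,"ax":0,"ay":0,"az":4.88},{"dx":13,"dy":15,"dz":9.7,"ax":0,"ay":0,"az":0},{"dx":13,"dy":15,"dz":9.7,"ax":0,"ay":0,"az":0},{"dx":13,"dy":15,"dz":9.7,"ax":0,"ay":0,"az":0},{"dx":13,"dy":15,"dz":9.7,"ax":0,"ay":0,"az":0},{"dx":13,"dy":15,"dz":9.7,"ax":0,"ay":0,"az":0},{"dx":13,"dy":15,"dz":9.7,"ax":0,"ay":0,"az":0},{"dx":13,"dy":15,"dz":9.7,"ax":0,"ay":0,"az":0},{"dx":13,"dy":15,"dz":9.7,"ax":0,"ay":0,"az":0},{"dx":13,"dy":14,"dz":9.7,"ax":0,"ay":0,"az":0},{"dx":0,"dy":0,"dz":0,"ax":0,"ay":0,"az":0},{"dx":0,"dy":0,"dz":0,"ax":0,"ay":0,"az":0}]'
python3 - <<'E'
from h import *
from workcell import optics
plan((.511,.288,.066),down(0))
c=optics.read_camera('top');S=optics.read_camera('scene')
z=lambda c,b:cv2.resize(c['img'][b[1]:b[3],b[0]:b[2],::-1],(400,400),interpolation=cv2.INTER_CUBIC)
cv2.imwrite('pics/m8.png',np.hstack([z(c,(150,190,290,330)),z(S,(350,190,550,390))]))
E
```

```text
time: 26.07
tool_pos: [0.512, 0.2854, 0.3142]
tcp_rot: [-2.224, -2.218, 0.005]
wrist_force: [-1.0, -0.2, -2.9]
width: 0.666
grip_force: 117.8
turn(deg) first [-0.16  0.08 -0.16] then shift(mm) [ 2.6 -1.  93.5] | q [ 0.47  0.17  1.89 -0.    1.08  0.47] grasp pt [0.5116 0.2852 0.1595] F [-1.  -0.2 -2.9] w 0.666 t 26.0667
```

View pics/m8.png

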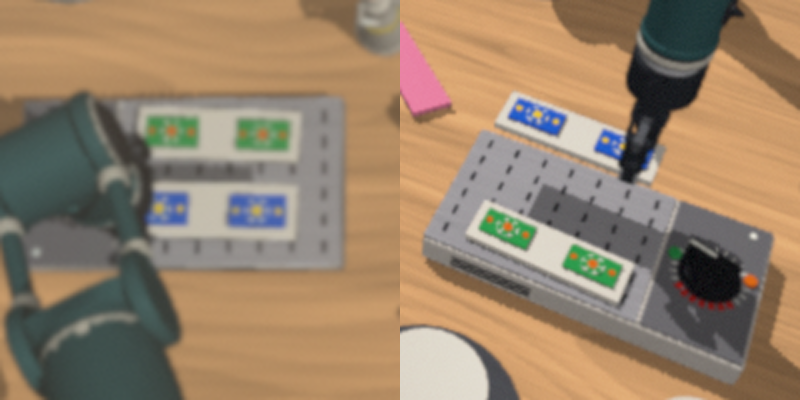

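The tile hangs square over the robot-side half, parallel to the green tile with a clear gap (blue panels at row 210, green at 133 in the top crop). Lower it.

```bash
python3 -m jog '[{"dx":2,"dy":-1,"dz":12,"ax":0,"ay":0,"az":0},{"dx":0,"dy":0,"dz":14,"ax":0,"ay":0,"az":0},{"dx":0,"dy":0,"dz":14,"ax":0,"ay":0,"az":0},{"dx":0,"dy":0,"dz":14,"ax":0,"ay":0,"az":0},{"dx":0,"dy":0,"dz":12,"ax":0,"ay":0,"az":0},{"dx":0,"dy":0,"dz":9,"ax":0,"ay":0,"az":0},{"dx":0,"dy":0,"dz":6,"ax":0,"ay":0,"az":0},{"dx":0,"dy":0,"dz":3,"ax":0,"ay":0,"az":0},{"dx":0,"dy":0,"dz":0,"ax":0,"ay":0,"az":0},{"dx":0,"dy":0,"dz":0,"ax":0,"ay":0,"az":0},{"dx":0,"dy":0,"dz":0,"ax":0,"ay":0,"az":0}]'
python3 -c "
from h import *
plan((.511,.288,.0625),down(0))"
python3 -m jog '[{"dx":0,"dy":0,"dz":2,"ax":0,"ay":0,"az":0},{"dx":0,"dy":0,"dz":2,"ax":0,"ay":0,"az":0},{"dx":0,"dy":0,"dz":2,"ax":0,"ay":0,"az":0},{"dx":0,"dy":0,"dz":0,"ax":0,"ay":0,"az":0},{"dx":0,"dy":0,"dz":0,"ax":0,"ay":0,"az":0}]'
python3 -c "
from h import *
plan((.511,.288,.0625),down(0))"
```

```text
time: 27.08
tool_pos: [0.5114, 0.2881, 0.2331]
tcp_rot: [2.224, 2.218, 0.004]
wrist_force: [-0.5, -0.0, -2.4]
width: 0.664
grip_force: 117.9
turn(deg) first [ 0.13 -0.06 -0.16] then shift(mm) [-0.1 -0.4 15.9] | q [ 0.47  0.26  1.95 -0.    0.93  0.47] grasp pt [0.5118 0.2882 0.0784] F [-0.5 -0.  -2.4] w 0.664 t 27.0833
time: 27.5
tool_pos: [0.5108, 0.2878, 0.226]
tcp_rot: [2.224, 2.218, 0.0]
wrist_force: [-0.2, -0.4, -2.5]
width: 0.666
grip_force: 117.9
turn(deg) first [ 0.02 -0.   -0.16] then shift(mm) [0.2 0.2 8.8] | q [ 0.47  0.27  1.95 -0.    0.92  0.47] grasp pt [0.5109 0.2878 0.0713] F [-0.2 -0.4 -2.5] w 0.666 t 27.5
```

```bash
Z='python3 -m jog'; python3 -m jog '[{"dx":0,"dy":0,"dz":1.5,"ax":0,"ay":0,"az":0},{"dx":0,"dy":0,"dz":1.5,"ax":0,"ay":0,"az":0},{"dx":0,"dy":0,"dz":1.5,"ax":0,"ay":0,"az":0},{"dx":0,"dy":0,"dz":0,"ax":0,"ay":0,"az":0},{"dx":0,"dy":0,"dz":0,"ax":0,"ay":0,"az":0}]'
python3 -m jog '[{"dx":0,"dy":0,"dz":1,"ax":0,"ay":0,"az":0},{"dx":0,"dy":0,"dz":1,"ax":0,"ay":0,"az":0},{"dx":0,"dy":0,"dz":0,"ax":0,"ay":0,"az":0},{"dx":0,"dy":0,"dz":0,"ax":0,"ay":0,"az":0}]'
```

```text
time: 27.92
tool_pos: [0.5109, 0.2878, 0.2216]
tcp_rot: [2.224, 2.218, 0.001]
wrist_force: [-0.0, -0.1, -1.5]
width: 0.666
grip_force: 117.9
time: 28.25
tool_pos: [0.5109, 0.2878, 0.2197]
tcp_rot: [2.224, 2.218, 0.001]
wrist_force: [0.1, 0.2, -1.9]
width: 0.665
grip_force: 117.9
```

```bash
python3 -m jog '[{"dx":0,"dy":0,"dz":1,"ax":0,"ay":0,"az":0},{"dx":0,"dy":0,"dz":1,"ax":0,"ay":0,"az":0},{"dx":0,"dy":0,"dz":0,"ax":0,"ay":0,"az":0},{"dx":0,"dy":0,"dz":0,"ax":0,"ay":0,"az":0}]'
python3 -m jog '[{"dx":0,"dy":0,"dz":1,"ax":0,"ay":0,"az":0},{"dx":0,"dy":0,"dz":0,"ax":0,"ay":0,"az":0},{"dx":0,"dy":0,"dz":0,"ax":0,"ay":0,"az":0}]'
```

```text
time: 28.58
tool_pos: [0.5111, 0.2879, 0.2193]
tcp_rot: [2.224, 2.218, 0.001]
wrist_force: [-3.3, -2.5, 7.3]
width: 0.667
grip_force: 122.6
time: 28.83
tool_pos: [0.5112, 0.288, 0.2193]
tcp_rot: [2.224, 2.218, 0.001]
wrist_force: [-4.9, -2.2, 12.7]
width: 0.664
grip_force: 125.7
```

Contact made. Ease off 1.5 mm, open, and rise.

```bash
python3 -m jog '[{"dx":0,"dy":0,"dz":-1.5,"ax":0,"ay":0,"az":0},{"dx":0,"dy":0,"dz":0,"ax":0,"ay":0,"az":0},{"dx":0,"dy":0,"dz":0,"ax":0,"ay":0,"az":0}]' 0 30
python3 -m jog '[{"dx":0,"dy":0,"dz":0,"ax":0,"ay":0,"az":0},{"dx":0,"dy":0,"dz":0,"ax":0,"ay":0,"az":0},{"dx":0,"dy":0,"dz":0,"ax":0,"ay":0,"az":0},{"dx":0,"dy":0,"dz":0,"ax":0,"ay":0,"az":0},{"dx":0,"dy":0,"dz":0,"ax":0,"ay":0,"az":0},{"dx":0,"dy":0,"dz":-5,"ax":0,"ay":0,"az":0},{"dx":0,"dy":0,"dz":-15,"ax":0,"ay":0,"az":0},{"dx":0,"dy":0,"dz":-30,"ax":0,"ay":0,"az":0},{"dx":0,"dy":0,"dz":-30,"ax":0,"ay":0,"az":0},{"dx":0,"dy":0,"dz":-30,"ax":0,"ay":0,"az":0},{"dx":-30,"dy":-20,"dz":-20,"ax":0,"ay":0,"az":0},{"dx":0,"dy":-40,"dz":0,"ax":0,"ay":0,"az":0},{"dx":0,"dy":-40,"dz":0,"ax":0,"ay":0,"az":0},{"dx":0,"dy":0,"dz":0,"ax":0,"ay":0,"az":0},{"dx":0,"dy":0,"dz":0,"ax":0,"ay":0,"az":0}]' 1
python3 - <<'E'
from h import *
from workcell import optics
c=optics.read_camera('top');S=optics.read_camera('scene')
z=lambda c,b:cv2.resize(c['img'][b[1]:b[3],b[0]:b[2],::-1],(400,400),interpolation=cv2.INTER_CUBIC)
cv2.imwrite('pics/m9.png',np.hstack([z(c,(150,170,410,430)),z(S,(350,190,550,390))]))
bl=blobs(S['img'],(105,120,60),(130,255,255),(395,235,480,320),20); print(bl)
print(blobs(c['img'],(105,120,60),(130,255,255),(190,245,275,285),20))
for b in bl: print(onz(S,b[0],.065))
print(blobs(S['img'],(40,90,50),(85,255,255),(360,255,550,385),100))
E
```

```text
time: 29.08
tool_pos: [0.5114, 0.2881, 0.2194]
tcp_rot: [2.224, 2.218, 0.003]
wrist_force: [-1.8, -0.2, 6.5]
width: 0.666
grip_force: 122.4
time: 30.33
tool_pos: [0.4088, 0.2576, 0.3481]
tcp_rot: [2.223, 2.22, 0.001]
wrist_force: [1.0, 1.4, -0.7]
width: 1.002
grip_force: 0.0
[((np.float64(413.88), np.float64(275.33)), 155, (np.int64(402), np.int64(267), np.int64(25), np.int64(17))), ((np.float64(454.36), np.float64(291.51)), 167, (np.int64(441), np.int64(282), np.int64(27), np.int64(19)))]
[]
[0.51487914 0.16779332 0.065     ]
[0.51655346 0.27300697 0.065     ]
[((np.float64(403.3), np.float64(304.67)), 195, (np.int64(390), np.int64(295), np.int64(27), np.int64(19))), ((np.float64(445.59), np.float64(323.15)), 222, (np.int64(432), np.int64(313), np.int64(28), np.int64(21)))]
```

View pics/m9.png

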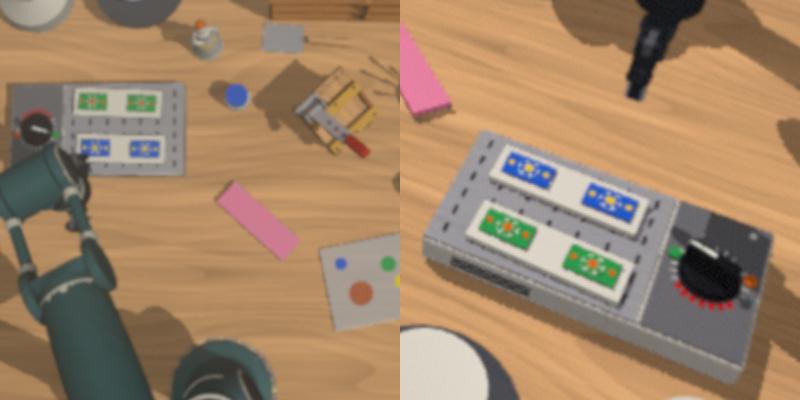

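The final views show everything in place:
- **Blue tile:** face up and square on the deck, with its middle about 98 mm robotward of the green tile's. There is a clear gap between them.
- **Green tile:** not moved.
- **Pointer:** aims at the green magnet.
- **Bar:** still up.

I'll hand the job in.

```bash
python3 -c "
from workcell import bot
print(bot.finish_job())"
```

```text
the job is handed in; nothing more can be done
None
```

I handed the job in after about 30 s of robot time: the hold-down bar is up, the blue tile lies square and face up on the deck clear of the green tile, and the selector points at the green magnet; the hand-in returned no verdict.

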